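Check the disc trimmer's table with a square

TASK

The table of the disc trimmer is to be checked for square. First make the trimmer safe: turn the rotary isolator's handle a quarter turn clockwise, fully to off, so that it lies in line with the long side of its box. Then take the standing steel square by its blade, set it on the trimmer's table near the middle with its foot flat on the table, press it down and forward until the back of the blade lies flat against the disc's face, and finish while still holding it firmly pressed against both; leave everything else where it is.

Things in the scene. Friction and masses are not known exactly. Their poses are not given: they have to be found in the camera images.
- isolator_handle (a joint): angle of the isolator's handle about the vertical: 1.57 = on, where it starts or nearly (bar across the box), 0 = off (bar along the box's long side); it decreases (turns clockwise seen from above) towards off. It has hard stops at both ends and stays where it is left (friction about 0.06 N m).
- isolator_grip (a point): point on the handle's turning axis, half-way up its black bar. The bar is 58 long, 13 wide and 30 mm high; its top is 14.5 mm above this point, and the round plate under it 15.5 mm below this point. x axis along the bar (turns with it), z up.
- isolator: fixed grey isolator box, 105 (its x axis, the long side, with a black cable gland at +x) by 78 mm, 60 mm high, on the bench; origin at the middle of its underside, z up. Its black handle is on top.
- square_grip (a point): point to grasp on the loose steel square (0.3 kg, give or take a fifth): centre of its upright blade's width and thickness, 95 mm above the foot's underside, 15 mm below the blade's top. The blade is 26 mm deep (x) and 10 mm thick (y); the axes are the square's own.
- square_heel (a point): heel of the square: on the underside of the foot, below the back of the blade, 13 mm (+x) from the blade's mid line. x axis points from the foot's toe to the heel, z up.
- square: the steel square, standing upright on the bench: an L seen from the side, foot 84 (x) by 26 (y) by 14 mm, blade 10 mm thick rising at the foot's +x end to 111 mm above the underside, its back flush with the foot's end. Its faces slide easily on table and disc (friction about 0.25). Origin at the middle of the foot's underside; +x towards the heel, z up.
- trimmer_corner (a point): the corner to press into: on the trimmer's table top (65 mm above the bench), at the foot and middle of the disc's face. +x points straight into the disc, y along the face, z up.
- trimmer: the disc trimmer, fixed: grey foot plate 205x150 mm, small table in front, upright disc, grey round motor behind (to 100 mm behind the disc's face). Origin on the bench under the middle of the disc's face, +x from the table into the disc, z up. Its highest point is 132 mm above the bench.
- trimmer_table: the trimmer's level aluminium table, 105 mm deep by 130 mm wide, top 65 mm above the bench, fixed, ending 2 mm before the disc's face; same origin and axes as trimmer.
- trimmer_disc: the trimmer's upright bare steel disc (no abrasive sheet on it), 120 mm across, its centre 5 mm above the table top, its top 65 mm above the table; rigid, it does not turn. Same origin and axes as trimmer.
- by_stone_arch: white stone dental arch model, 54x60x28 mm, a bystander
- by_left_pliers: grey pliers 136 mm long lying flat, a bystander
- by_blue_carver: thin blue carver 130 mm long lying flat, a bystander
- by_wax_lump_box: cream block of wax 56x86x19 mm, a bystander
- by_powder_jar_1: white jar with a blue lid, 48 mm across, 55 mm high, a bystander
- by_powder_jar_2: white jar with a pale lid, 51 mm across, 55 mm high, a bystander
- by_glue_bottle: small white bottle with a black cap, 32 mm across, 80 mm high, a bystander
- by_tape_roll: roll of beige tape lying flat, 66 mm across, 20 mm high, a bystander

How it is judged:
By the outcome, as a careful person would: the job done as asked, in the order asked, and still so for the second after the job is handed in, while the arm keeps its last pose, push and grip.
It also fails if it takes over 61 s, if anything falls off the work surface, if the arm or the gripper's body presses on something with over 40 N, if the wrist force passes 120 N, or if a joint passes its speed limit or range.

ROBOT

A 7-joint arm with a two-finger parallel gripper is mounted at the origin on a cart in front of the work surface, level with it; the furniture and walls round the work are solid. World frame = base frame: x ahead of the robot, y to its left, z up, the work surface at z = 0. Lengths are in m, angles in rad, forces in N, time in s.
With the tool pointing down it reaches from about 0.4 to 0.875 m from the base axis. Payload 19.3 kg.
Tool frame: the origin (TCP) lies at the very end of the fingers, on their centre line; the grasp point (between the pads) lies 19 mm behind it; z points along the fingers, x is the direction in which the jaws open and shut, and the axes are right-handed (so a half turn about z gives the same grasp; the last joint's range is limited). The gripper opens to 85 mm and grips with 20 to 120 N. Pads are 22 mm wide; open, the fingers measure 114 mm over their backs; the gripper's body (76 mm by 85 mm) begins 54 mm behind the grasp point. The pads swing forward as they close: fully open they stand 13 mm farther back than shut.
Start: joints at [-1.231, 0.521, -0.036, 1.599, 0.021, 1.021, -0.113], TCP at [0.249, 0.573, 0.231] pointing down, gripper open.
Joint ranges: [-2.91, 2.91], [-0.3, 2.13], [-1.5, 1.42], [0.17, 2.43], [-1.26, 4.41], [0.16, 1.93], [-2.52, 2.52]. Speed limits (rad/s): [1.89, 1.89, 2.39, 2.39, 3.01, 3.01, 3.01].

INTERFACE

Orientations are given as [roll, pitch, yaw] about the fixed x, y, z axes, in that order (R = Rz(yaw) Ry(pitch) Rx(roll)).
In Python, from workcell import observe, eyes, job_done gives the robot as it stands. The module is installed in compiled form; this text tells all that it offers.
- The arm moves only by the shell command python3 -m pendant 'ROWS' [FORCE]. ROWS is JSON, a list of rows, each an object of numbers: "dx", "dy", "dz": the shift along the tool's x, y, z in mm; "ax", "ay", "az": the turn, a rotation vector about the tool's x, y, z in degrees; "claw": the finger opening in mm, from 0 to 85.4. A call has 1 to 10 rows; each row is the pose to reach, as a shift and turn from the pose commanded when the call began, along the tool's axes at that moment; what a row does not reach only later rows make up. A row lasts 1/12 s, in which the tool goes at most 41.7 mm and 7.16 degrees, less where a joint would pass 70% of its speed; a pose out of reach is approached as far as the arm can. A call with a gripper value outside its range is refused whole. The fingers move at their own pace and stop on an object; FORCE is the grip in N (left out, the last holds). Time passes only in rows, so rows that repeat a pose let the fingers close. It gives the time, the measured TCP pose, the force and the opening at its end, in the units of the state.
- observe(): the state, without advancing time (a new reading comes with each control period).
- eyes.grab_frame(name): name is "side" or "top" or "wrist"; returns a dict with "image" (420x560x3 uint8, blue, green, red), "fovy" (degrees; the focal length in pixels is half the picture's height over the tangent of half this angle, whatever the lens; pixels are square), "cx", "cy" (the principal point, pixels), "view" (4x4, takes a point from world to camera coordinates). Camera axes: x right, y up, looking along -z (the intrinsics and any distortion apply to the point x, -y, -z); pixel columns grow to the right and rows downward; lengths in m; the calibration is good to about 2 mm. A picture is of the moment at which its call begins. There is no depth.
- job_done(): hands the job in, once; it reports no verdict.
The state is a dict: "clock": time; "qpos": joint angles; "qd": joint speeds; "joint_efforts": joint torques, N m; "position": TCP position; "tool_rot": TCP orientation; "force": force on the tool from outside, world axes, zero at the start; "moment": the same for the moment, N m; "grip_width": finger opening in m.
Only numpy, scipy, OpenCV 4.12 (cv2) and the standard library are available. Lean on these libraries where they do the work, as an engineer would, in place of code of your own. Each camera call takes 0.05 s, during which the arm holds its last target.

## Working session

There is one attempt and no reset: what is moved stays moved. The work goes in short steps, Python scripts to look and compute and a shell command to move; the robot and the scene stay as the last step left them, time stands still between calls to the robot, and variables do not carry over. Pictures are saved under pics/ and viewed, and the job is handed in when it is done.

```bash
mkdir -p pics
cat > h.py <<'E'
import numpy as np, cv2, json
from workcell import observe, eyes
def snap(n,tag):
    f=eyes.grab_frame(n); cv2.imwrite(f'pics/{tag}.png',f['image'])
    np.savez(f'pics/{tag}.npz',view=f['view'],p=[f['fovy'],f['cx'],f['cy']])
    print(tag,{k:(v if k!='view' else np.round(v,4).tolist()) for k,v in f.items() if k!='image'})
    return f
def st():
    o=observe(); print({k:np.round(v,4).tolist() for k,v in o.items()})
def cal(tag):
    d=np.load(f'pics/{tag}.npz'); fo,cx,cy=d['p']; f=210/np.tan(np.radians(fo)/2); return d['view'],f,cx,cy
def back(tag,u,v,z):
    V,f,cx,cy=cal(tag); R=V[:3,:3];t=V[:3,3]; c=-R.T@t
    d=R.T@np.array([(u-cx)/f,-(v-cy)/f,-1]); s=(z-c[2])/d[2]; return c+s*d
def proj(tag,P):
    V,f,cx,cy=cal(tag); p=V[:3,:3]@np.array(P)+V[:3,3]; return cx+f*p[0]/-p[2], cy-f*p[1]/-p[2]
def crop(tag,x0,y0,x1,y1,k,out):
    im=cv2.imread(f'pics/{tag}.png')[y0:y1,x0:x1]; cv2.imwrite(f'pics/{out}.png',cv2.resize(im,None,fx=k,fy=k,interpolation=cv2.INTER_CUBIC))
E
python3 -c "
from h import *
for n in ['side','top','wrist']: f=snap(n,n+'0'); print(f.keys())
st()"
```

```text
side0 {'fovy': 48.32448587384336, 'cx': 272.85052951762657, 'cy': 206.53191647594338, 'view': [[0.6032, -0.7976, -0.0035, -0.2683], [0.6561, 0.4937, 0.5708, -0.3961], [-0.4535, -0.3466, 0.8211, -1.3964], [0.0, 0.0, 0.0, 1.0]]}
dict_keys(['image', 'fovy', 'cx', 'cy', 'view'])
top0 {'fovy': 43.90952646750413, 'cx': 273.13501583937483, 'cy': 209.3460525024926, 'view': [[-0.4406, -0.8977, -0.0072, 0.2958], [0.8456, -0.4177, 0.3325, -0.4446], [-0.3015, 0.1404, 0.9431, -1.5911], [0.0, 0.0, 0.0, 1.0]]}
dict_keys(['image', 'fovy', 'cx', 'cy', 'view'])
wrist0 {'fovy': 62.88103385057927, 'cx': 274.6288663803556, 'cy': 210.25509103830603, 'view': [[0.3986, 0.9171, -0.0028, -0.6235], [-0.8786, 0.381, -0.2879, 0.0382], [-0.263, 0.1172, 0.9576, -0.3794], [0.0, 0.0, 0.0, 1.0]]}
dict_keys(['image', 'fovy', 'cx', 'cy', 'view'])
{'clock': 0.15, 'qpos': [-1.2312, 0.5219, -0.0363, 1.5998, 0.0212, 1.0211, -0.1128], 'qd': [-0.0014, -0.0005, -0.0008, -0.0029, -0.0006, -0.0004, 0.0005], 'joint_efforts': [0.002, -92.7382, 1.9806, -37.0054, 0.0179, 0.0063, -0.0], 'position': [0.2489, 0.573, 0.2309], 'tool_rot': [3.1415, 0.0009, 1.161], 'force': [-0.7424, -0.2431, 0.5058], 'moment': [0.0003, -0.0056, -0.0135], 'grip_width': 0.0852}
```

View pics/side0.png

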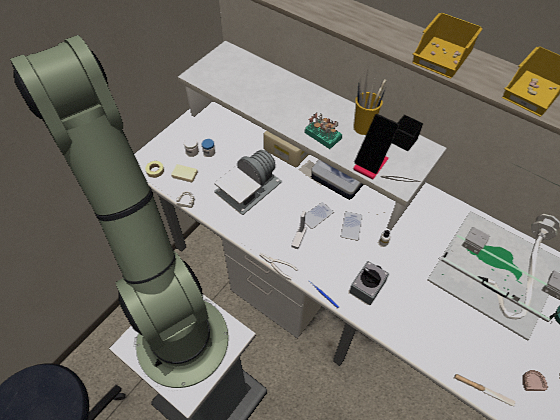

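View pics/top0.png

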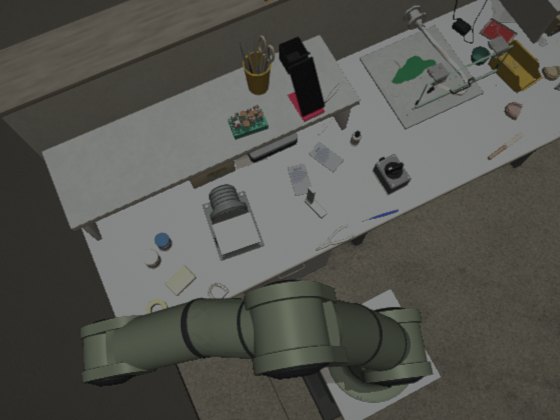

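View pics/wrist0.png

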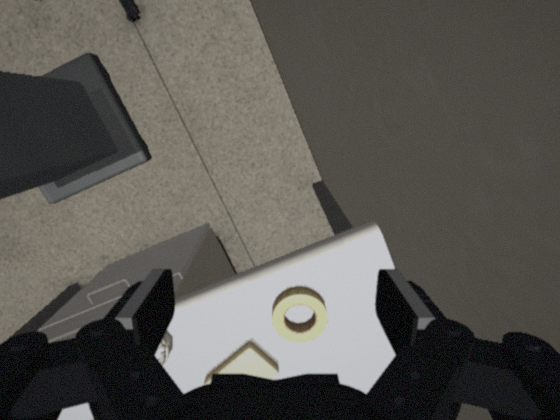

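```bash
python3 -c "
from h import *
crop('top0',360,140,430,200,10,'c_iso_t')
crop('side0',340,250,400,310,10,'c_iso_s')
crop('top0',290,180,340,225,12,'c_sq_t')
crop('side0',280,200,330,255,11,'c_sq_s')
crop('top0',190,170,270,260,6,'c_tr_t')
crop('side0',205,140,290,215,8,'c_tr_s')
print(proj('side0',[.249,.573,.231]),proj('top0',[.249,.573,.231]),proj('wrist0',[.249,.573,.231]))
for u,v in [(392,173),(158,307),(315,210),(232,237)]: print(back('top0',u,v,0))
for u,v in [(368,282),(154,170),(299,232)]: print(back('side0',u,v,0))
"
```

```text
(np.float64(95.30207396672469), np.float64(150.42442283540046)) (np.float64(147.47955633301223), np.float64(360.3798994070477)) (np.float64(275.97051431076954), np.float64(273.40094741505686))
[ 0.49215662 -0.36727218  0.        ]
[0.42176228 0.5273245  0.        ]
[ 0.48989023 -0.06742836  0.        ]
[0.52745872 0.22184503 0.        ]
[ 0.49450338 -0.34496751  0.        ]
[0.41017074 0.53685704 0.        ]
[ 0.51511541 -0.05951954  0.        ]
```

View pics/c_iso_t.png

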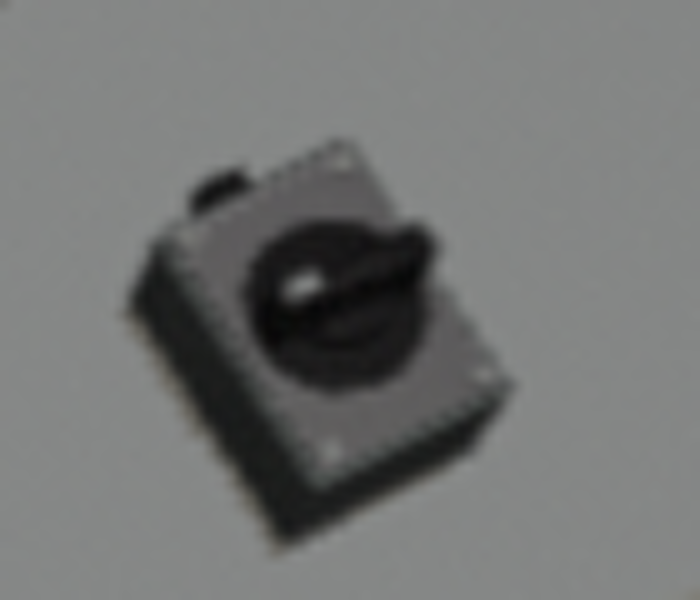

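View pics/c_iso_s.png

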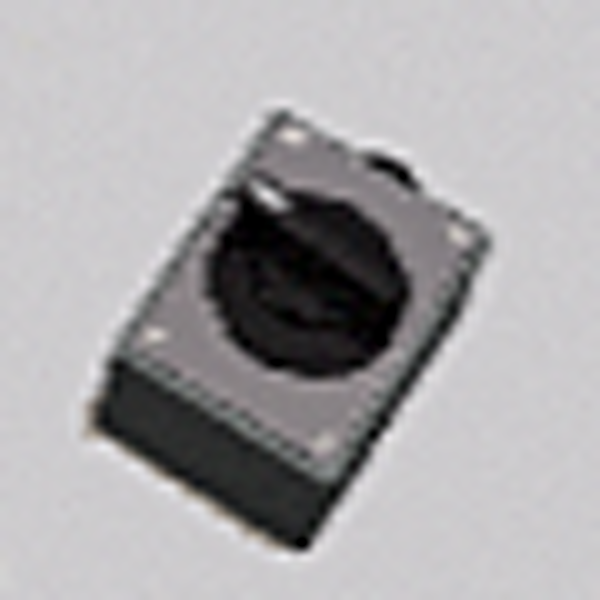

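View pics/c_sq_t.png

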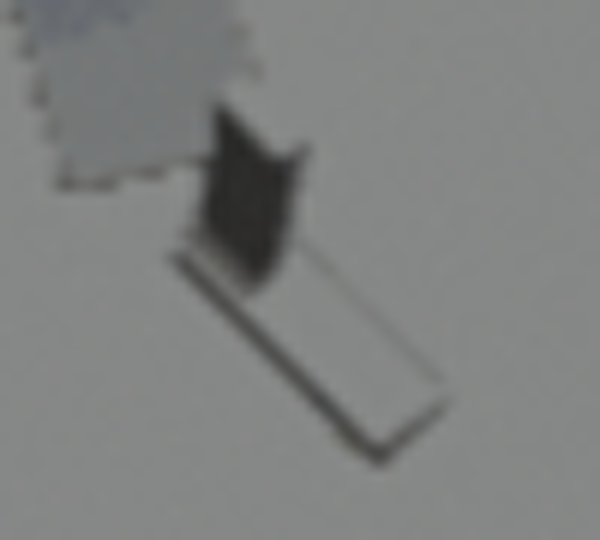

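View pics/c_sq_s.png

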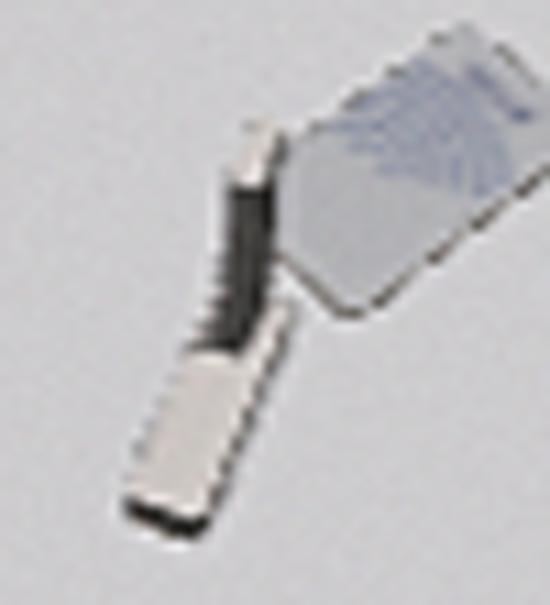

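View pics/c_tr_t.png

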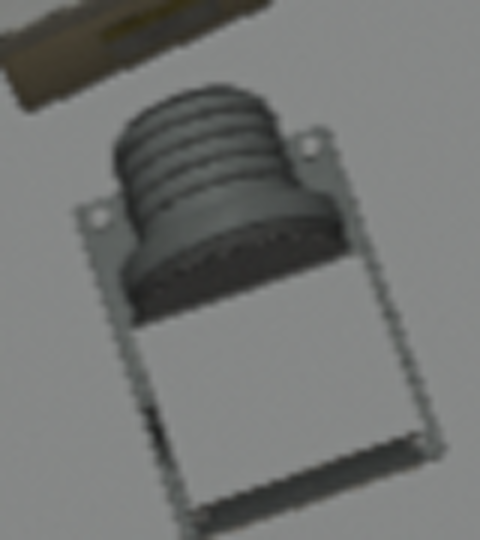

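View pics/c_tr_s.png

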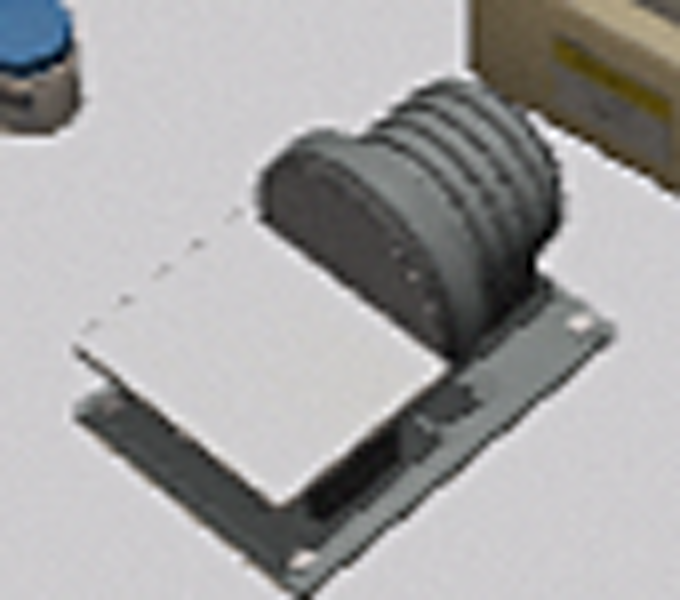

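```bash
cat >> h.py <<'E'
def cb(tag,x0,y0,k,x,y,z): return back(tag,x0+(x+.5)/k-.5,y0+(y+.5)/k-.5,z)
E
python3 -c "
from h import *
def sh(n,L):
    L=np.array(L); print(n,np.round(L.mean(0)*1000,1)); print(np.round(L[:,:2]*1000,1).tolist(), [round(float(np.linalg.norm(L[i]-L[i-1]))*1000,1) for i in range(len(L))],[round(float(np.arctan2(*(L[i]-L[i-1])[1::-1])),3) for i in range(len(L))])
sh('isoT',[cb('top0',360,140,10,x,y,.06) for x,y in [(345,140),(512,383),(320,487),(160,235)]])
sh('isoS',[cb('side0',340,250,10,x,y,.06) for x,y in [(278,110),(490,240),(325,478),(118,355)]])
sh('knob', [cb('top0',360,140,10,280,320,.101),cb('top0',360,140,10,430,245,.101),cb('top0',360,140,10,270,290,.10),])
sh('tabT',[cb('top0',190,170,6,x,y,.065) for x,y in [(133,325),(355,258),(420,433),(200,505)]])
sh('tabS',[cb('side0',205,140,8,x,y,.065) for x,y in [(245,208),(447,368),(280,503),(75,348)]])
sh('footplT',[cb('top0',190,170,6,x,y,.012) for x,y in [(80,208),(325,128),(445,450)]])
sh('sqT',[cb('top0',290,180,12,x,y,.014) for x,y in [(175,250),(378,455),(450,400),(300,240)]])
sh('sqS',[cb('side0',280,200,11,x,y,.014) for x,y in [(190,348),(125,500),(205,520),(293,310)]])
sh('blT',[cb('top0',290,180,12,x,y,.111) for x,y in [(220,100),(275,160),(305,148)]])
sh('blS',[cb('side0',280,200,11,x,y,.111) for x,y in [(228,180),(275,188),(285,135),(248,125)]])
"
```

```text
isoT [ 481.5 -350.2   60. ]
[[533.5, -385.2], [432.8, -389.4], [428.9, -313.9], [530.7, -312.1]] [73.1, 100.8, 75.6, 101.8] [-1.532, -3.099, 1.622, 0.018]
isoS [ 476.2 -351.1   60. ]
[[526.7, -312.3], [526.8, -388.1], [427.1, -387.4], [424.2, -316.5]] [102.6, 75.7, 99.7, 70.9] [0.04, -1.569, 3.135, 1.612]
knob [ 478.5 -335.9  100.7]
[[474.4, -316.0], [475.8, -373.0], [485.3, -318.8]] [11.3, 57.0, 55.0] [2.885, -1.547, 1.397]
tabT [515.1 208.5  65. ]
[[576.5, 264.8], [558.3, 142.5], [455.0, 153.4], [470.6, 273.4]] [106.2, 123.6, 103.9, 121.0] [-0.081, -1.719, 3.037, 1.441]
tabS [512.2 207.9  65. ]
[[572.3, 267.2], [555.5, 138.1], [455.3, 150.5], [465.7, 275.9]] [107.0, 130.2, 100.9, 125.8] [-0.081, -1.7, 3.018, 1.488]
footplT [593.  173.9  12. ]
[[670.8, 262.2], [653.6, 119.2], [454.6, 140.3]] [248.2, 144.0, 200.1] [0.513, -1.69, 3.036]
sqT [491.3 -73.3  14. ]
[[532.4, -47.5], [453.9, -70.1], [459.3, -95.4], [519.5, -80.2]] [35.1, 81.6, 25.9, 62.1] [1.197, -2.862, -1.362, 0.248]
sqS [487.7 -74.3  14. ]
[[505.9, -56.2], [449.8, -71.9], [458.7, -95.3], [536.5, -73.8]] [35.3, 58.2, 25.1, 80.7] [2.621, -2.869, -1.207, 0.271]
blT [520.2 -63.2 111. ]
[[534.8, -56.8], [513.2, -62.0], [512.7, -70.7]] [26.0, 22.2, 8.7] [0.56, -2.907, -1.628]
blS [520.9 -65.9 111. ]
[[508.7, -63.4], [514.7, -76.0], [531.9, -67.6], [528.2, -56.8]] [20.6, 14.0, 19.2, 11.4] [-2.818, -1.129, 0.454, 1.897]
```

```bash
cat >> h.py <<'E'
from scipy.spatial.transform import Rotation as Ro
def go(x,y,z,yaw,roll=np.pi,pitch=0.,cmd=None):
    """shift/turn from commanded (or measured) pose to target in tool axes (mm, deg)"""
    o=observe(); p=np.array(o['position']); R=Ro.from_euler('xyz',o['tool_rot'])
    if cmd is not None: p=np.array(cmd[:3]); R=Ro.from_euler('xyz',[np.pi,0,cmd[3]])
    d=R.inv().apply(np.array([x,y,z])-p)*1000; r=(R.inv()*Ro.from_euler('xyz',[roll,pitch,yaw])).as_rotvec(degrees=True)
    print('shift',np.round(d,1),'turn',np.round(r,2),'rows',max(np.linalg.norm(d)/41.7,np.linalg.norm(r)/7.16))
E
python3 -c "
from h import *
def tri(a,ua,b,ub):
    A=[]
    L=[]
    for t,(u,v) in((a,ua),(b,ub)):
        V,f,cx,cy=cal(t);R=V[:3,:3];c=-R.T@V[:3,3];d=R.T@np.array([(u-cx)/f,-(v-cy)/f,-1]);d/=np.linalg.norm(d);M=np.eye(3)-np.outer(d,d);A.append(M);L.append(M@c)
    P=np.linalg.solve(sum(A),sum(L));return P
print(tri('side0',(443,149),'top0',(358,102)),tri('side0',(180,78),'top0',(70,232)))
V,f,cx,cy=cal('wrist0');c=-V[:3,:3].T@V[:3,3];R=Ro.from_euler('xyz',[np.pi,0,1.161])
print('cam in tool',R.inv().apply(c-[.249,.573,.231]), 'look',R.inv().apply(-V[2,:3]))
for x,y,z in [(.249,.573,0),(.249,.573,.1)]: print(proj('wrist0',[x,y,z]))
go(.45,.1,.30,.0)
go(.45,-.35,.30,.0)
"
```

```text
[ 0.68632102 -0.30581457  0.37833967] [0.70815669 0.65330247 0.17463456]
cam in tool [-0.00020639 -0.0726235  -0.14160461] look [-0.00269612  0.287944    0.95764345]
(np.float64(275.76295222819374), np.float64(175.93539040032417))
(np.float64(275.8128289739971), np.float64(199.35616529080977))
shift [-353.8  372.9  -68.8] turn [3.000e-02 4.000e-02 6.652e+01] rows 12.436556201385525
shift [-766.5  552.2  -68.4] turn [3.000e-02 4.000e-02 6.652e+01] rows 22.714354528583613
```

```bash
cat >> h.py <<'E'
def tri(a,ua,b,ub):
    A=[];L=[]
    for t,(u,v) in((a,ua),(b,ub)):
        V,f,cx,cy=cal(t);R=V[:3,:3];c=-R.T@V[:3,3];d=R.T@np.array([(u-cx)/f,-(v-cy)/f,-1]);d/=np.linalg.norm(d);M=np.eye(3)-np.outer(d,d);A.append(M);L.append(M@c)
    return np.linalg.solve(sum(A),sum(L))
E
python3 -c "
from h import *
print(tri('side0',(400,197),'top0',(358,100)),tri('side0',(180,78),'top0',(72,235)))"
python3 -m pendant '[{"dx":-350,"dy":370,"dz":-65,"az":66.5},{"dx":-350,"dy":370,"dz":-65,"az":66.5},{"dx":-350,"dy":370,"dz":-65,"az":66.5},{"dx":-350,"dy":370,"dz":-65,"az":66.5},{"dx":-350,"dy":370,"dz":-65,"az":66.5},{"dx":-350,"dy":370,"dz":-65,"az":66.5},{"dx":-350,"dy":370,"dz":-65,"az":66.5},{"dx":-350,"dy":370,"dz":-65,"az":66.5},{"dx":-350,"dy":370,"dz":-65,"az":66.5},{"dx":-350,"dy":370,"dz":-65,"az":66.5}]'
python3 -c "
from h import *
st(); snap('wrist','w1'); go(.47,-.28,.28,0)"
```

```text
[ 0.68713874 -0.30520955  0.22314169] [0.69848206 0.64802246 0.18069404]
{'clock': 0.15, 'qpos': [-1.2312, 0.5219, -0.0363, 1.5998, 0.0212, 1.0211, -0.1128], 'qd': [-0.0014, -0.0005, -0.0008, -0.0029, -0.0006, -0.0004, 0.0005], 'joint_efforts': [0.002, -92.7382, 1.9806, -37.0054, 0.0179, 0.0063, -0.0], 'position': [0.2489, 0.573, 0.2309], 'tool_rot': [3.1415, 0.0009, 1.161], 'force': [-0.7424, -0.2431, 0.5058], 'moment': [0.0003, -0.0056, -0.0135], 'grip_width': 0.0852}
w1 {'fovy': 62.88103385057927, 'cx': 274.6288663803556, 'cy': 210.25509103830603, 'view': [[0.3986, 0.9171, -0.0026, -0.6236], [-0.8786, 0.3811, -0.2879, 0.0382], [-0.2631, 0.1171, 0.9576, -0.3794], [0.0, 0.0, 0.0, 1.0]]}
shift [-694.4  542.7  -48.6] turn [3.000e-02 4.000e-02 6.652e+01] rows 21.165896201220836schema error: expected keys dx, dy, dz, ax, ay, az, claw
```

View pics/w1.png

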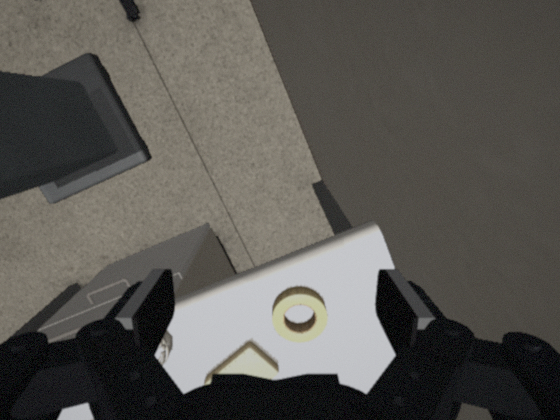

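```bash
python3 -m pendant '[{"dx":-350,"dy":370,"dz":-65,"ax":0,"ay":0,"az":66.5,"claw":85},{"dx":-350,"dy":370,"dz":-65,"ax":0,"ay":0,"az":66.5,"claw":85},{"dx":-350,"dy":370,"dz":-65,"ax":0,"ay":0,"az":66.5,"claw":85},{"dx":-350,"dy":370,"dz":-65,"ax":0,"ay":0,"az":66.5,"claw":85},{"dx":-350,"dy":370,"dz":-65,"ax":0,"ay":0,"az":66.5,"claw":85},{"dx":-350,"dy":370,"dz":-65,"ax":0,"ay":0,"az":66.5,"claw":85},{"dx":-350,"dy":370,"dz":-65,"ax":0,"ay":0,"az":66.5,"claw":85},{"dx":-350,"dy":370,"dz":-65,"ax":0,"ay":0,"az":66.5,"claw":85},{"dx":-350,"dy":370,"dz":-65,"ax":0,"ay":0,"az":66.5,"claw":85},{"dx":-350,"dy":370,"dz":-65,"ax":0,"ay":0,"az":66.5,"claw":85}]'
python3 -c "
from h import *
st(); snap('wrist','w2'); go(.47,-.30,.28,0)"
```

```text
clock: 1.03
position: [0.4115, 0.1912, 0.2845]
tool_rot: [-3.141, -0.0, -0.008]
force: [2.0, 1.3, 0.0]
grip_width: 0.0853
{'clock': 1.0333, 'qpos': [-0.869, 0.1883, 0.3543, 1.9759, -0.0782, 0.9898, -0.4851], 'qd': [0.7203, -0.1196, 0.3892, -0.0034, -0.0232, 0.1409, 0.8285], 'joint_efforts': [-10.6092, -53.4812, 1.1952, -33.7808, -0.0277, -0.1784, -5.5234], 'position': [0.4115, 0.1912, 0.2845], 'tool_rot': [-3.1411, -0.0002, -0.0075], 'force': [1.9982, 1.2748, 0.0401], 'moment': [-0.0185, -0.0724, -0.0203], 'grip_width': 0.0853}
w2 {'fovy': 62.88103385057927, 'cx': 274.6288663803556, 'cy': 210.25509103830603, 'view': [[1.0, -0.0077, 0.0002, -0.4104], [0.0074, 0.9575, -0.2885, -0.1326], [0.002, 0.2885, 0.9575, -0.4851], [0.0, 0.0, 0.0, 1.0]]}
shift [ 61.7 483.4   6.1] turn [ 0.05 -0.13 -0.74] rows 11.688128686659473
```

View pics/w2.png

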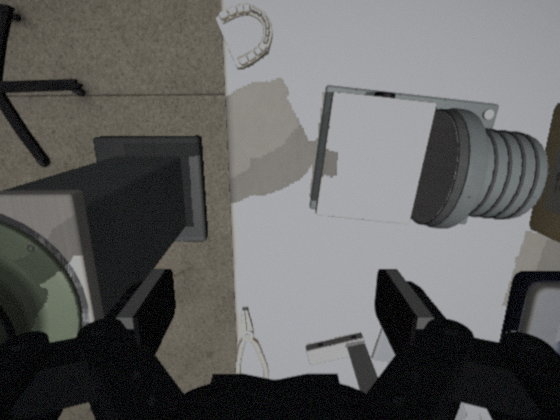

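```bash
python3 -c "
from h import *
crop('w2',300,75,560,235,3,'c_w2')
st(); go(.47,-.30,.28,0)"
```

```text
{'clock': 1.0833, 'qpos': [-0.8613, 0.1863, 0.3625, 1.9758, -0.0765, 0.9912, -0.4757], 'qd': [-0.0535, 0.0104, -0.0556, -0.0106, 0.0068, -0.0206, -0.0669], 'joint_efforts': [-28.4043, -38.0442, -22.3734, -38.4088, -3.476, -0.9053, -3.5223], 'position': [0.4145, 0.1842, 0.2856], 'tool_rot': [3.1408, -0.0022, -0.013], 'force': [4.1025, -11.3701, 1.2894], 'moment': [-0.5771, -0.1581, 0.0208], 'grip_width': 0.0851}
shift [ 61.7 483.4   6.1] turn [ 0.05 -0.13 -0.74] rows 11.688128686659473
```

View pics/c_w2.png

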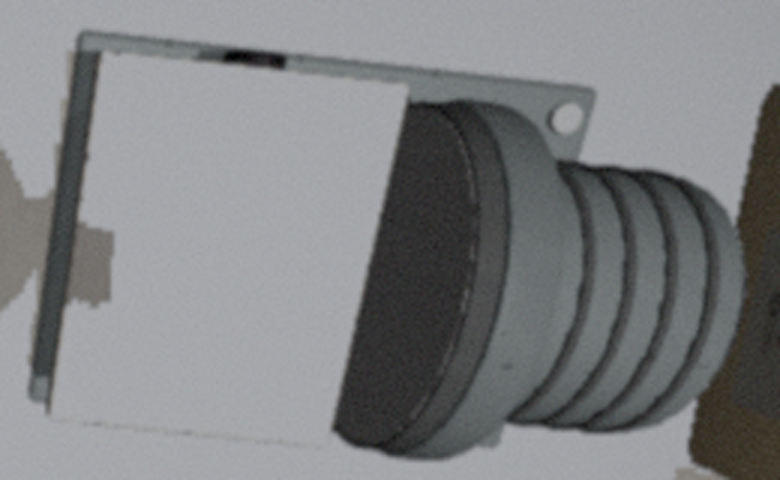

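```bash
python3 -c "
from h import *
L=np.array([cb('w2',300,75,3,x,y,.065) for x,y in [(100,50),(408,85),(333,445),(50,412)]])
print(np.round(L*1000,1),[np.linalg.norm(L[i]-L[i-1]) for i in range(4)],[np.arctan2(*(L[i]-L[i-1])[1::-1]) for i in range(4)], (L[1]+L[2])/2)
go(.47,-.30,.28,0)"
python3 -m pendant '[{"dx":55,"dy":475,"dz":5,"ax":0,"ay":0,"az":0,"claw":85},{"dx":55,"dy":475,"dz":5,"ax":0,"ay":0,"az":0,"claw":85},{"dx":55,"dy":475,"dz":5,"ax":0,"ay":0,"az":0,"claw":85},{"dx":55,"dy":475,"dz":5,"ax":0,"ay":0,"az":0,"claw":85},{"dx":55,"dy":475,"dz":5,"ax":0,"ay":0,"az":0,"claw":85},{"dx":55,"dy":475,"dz":5,"ax":0,"ay":0,"az":0,"claw":85},{"dx":55,"dy":475,"dz":5,"ax":0,"ay":0,"az":0,"claw":85},{"dx":55,"dy":475,"dz":5,"ax":0,"ay":0,"az":0,"claw":85},{"dx":55,"dy":475,"dz":5,"ax":0,"ay":0,"az":0,"claw":85},{"dx":55,"dy":475,"dz":5,"ax":0,"ay":0,"az":0,"claw":85}]'
python3 -c "
from h import *
st(); snap('wrist','w3'); go(.479,-.35,.28,0)"
```

```text
[[470.7 278.   65. ]
 [574.2 266.1  65. ]
 [562.7 138.9  65. ]
 [457.5 152.5  65. ]] [np.float64(0.12615536774544836), np.float64(0.10423702946441048), np.float64(0.12771596430237922), np.float64(0.10603909972163057)] [np.float64(1.4663814195451799), np.float64(-0.11418177479292006), np.float64(-1.6613050596478547), np.float64(3.012973924761291)] [0.56843947 0.20247935 0.065     ]
shift [ 61.7 483.4   6.1] turn [ 0.05 -0.13 -0.74] rows 11.688128686659473
clock: 1.92
position: [0.4591, -0.2228, 0.2797]
tool_rot: [-3.141, -0.0, 0.001]
force: [1.6, 1.0, 0.8]
grip_width: 0.0852
{'clock': 1.9167, 'qpos': [-0.1326, 0.3284, 0.6046, 1.8612, -0.2175, 1.0175, 0.563], 'qd': [1.029, 0.5305, 0.077, -0.5992, -0.3403, 0.1867, 1.1816], 'joint_efforts': [-10.1886, -70.8522, 11.0664, -29.6517, 1.4448, -0.5481, -3.6676], 'position': [0.4591, -0.2228, 0.2797], 'tool_rot': [-3.1415, -0.0003, 0.001], 'force': [1.6033, 1.0241, 0.7781], 'moment': [0.0699, -0.0593, 0.0005], 'grip_width': 0.0852}
w3 {'fovy': 62.88103385057927, 'cx': 274.6288663803556, 'cy': 210.25509103830603, 'view': [[1.0, 0.0008, 0.0004, -0.4595], [-0.0007, 0.9574, -0.2888, 0.2658], [-0.0006, 0.2888, 0.9574, -0.3599], [0.0, 0.0, 0.0, 1.0]]}
shift [ 21.2 119.3   0.5] turn [ 0.22 -0.05 -0.33] rows 2.9047217797979816
```

View pics/w3.png

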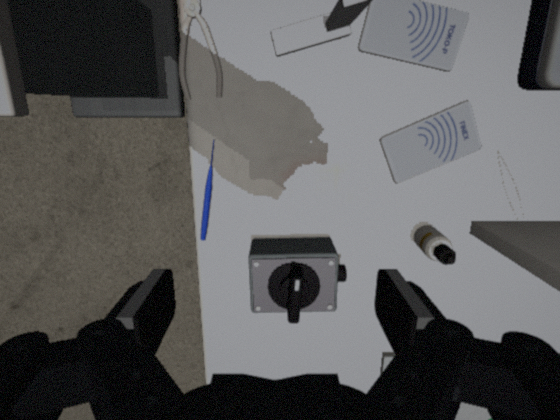

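```bash
python3 -c "
from h import *
crop('w3',235,225,355,330,6,'c_w3')
crop('w3',260,0,380,70,6,'c_w3s')
"
```

```text
(no output)
```

View pics/c_w3.png

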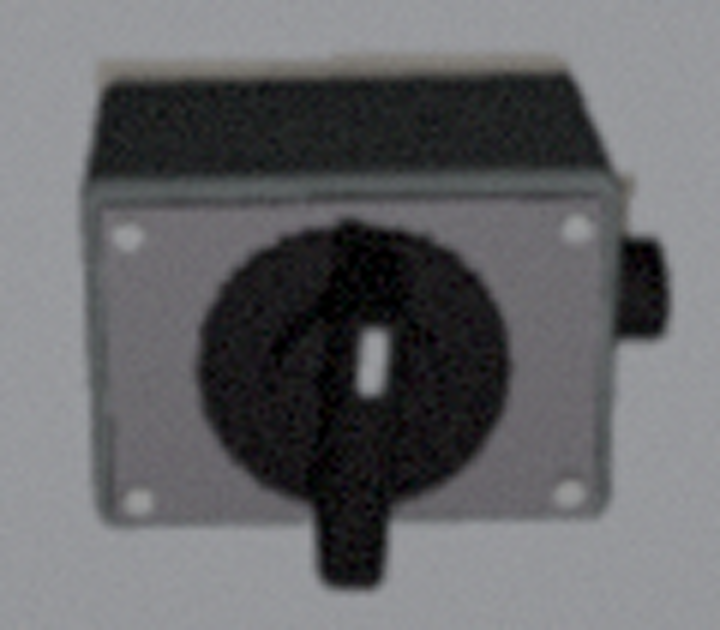

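View pics/c_w3s.png

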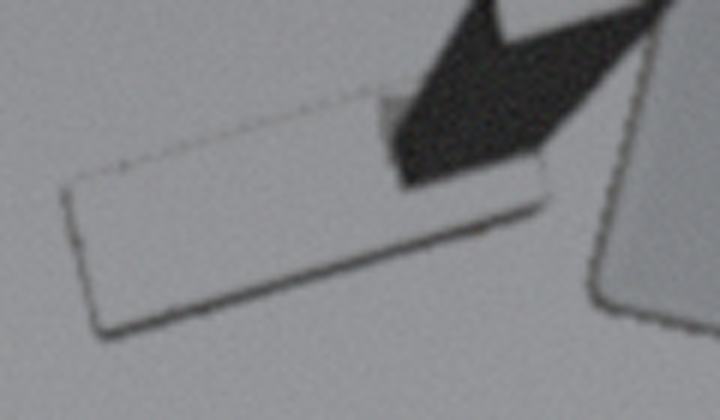

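```bash
python3 -c "
from h import *
L=np.array([cb('w3',235,225,6,x,y,.06) for x,y in [(83,183),(620,183),(607,518),(103,523)]])
print(np.round(L*1000,1),[np.linalg.norm(L[i]-L[i-1]) for i in range(4)],[np.arctan2(*(L[i]-L[i-1])[1::-1]) for i in range(4)], L.mean(0))
for z in (.06,.067): print('plate',cb('w3',235,225,6,353,362,z),cb('w3',235,225,6,198,362,z),cb('w3',235,225,6,510,362,z))
for z in (.09,.095,.1): print('bar',[cb('w3',235,225,6,*p,z).round(4).tolist() for p in [(320,583),(383,583),(351,583),(373,325),(357,395),(388,395)]])
S=np.array([cb('w3',260,0,6,x,y,.014) for x,y in [(65,187),(103,330),(545,200)]])
print(S,[np.linalg.norm(S[i]-S[i-1]) for i in range(3)],[np.arctan2(*(S[i]-S[i-1])[1::-1]) for i in range(3)])
"
```

```text
[[ 429.7 -312.8   60. ]
 [ 532.1 -312.7   60. ]
 [ 533.5 -386.    60. ]
 [ 432.1 -387.2   60. ]] [np.float64(0.07440901820180235), np.float64(0.10244000487159793), np.float64(0.07323792277667755), np.float64(0.1013454108312763)] [np.float64(1.6036886227371068), np.float64(0.0006567405386091506), np.float64(-1.5524272018733025), np.float64(-3.1296482700395223)] [ 0.48186157 -0.34967432  0.06      ]
plate [ 0.48183183 -0.35094368  0.06      ] [ 0.45143541 -0.3509623   0.06      ] [ 0.51262265 -0.35092482  0.06      ]
plate [ 0.48139762 -0.34705576  0.067     ] [ 0.45158969 -0.34707402  0.067     ] [ 0.51159231 -0.34703726  0.067     ]
bar [[0.4746, -0.3803, 0.09], [0.4863, -0.3803, 0.09], [0.4804, -0.3803, 0.09], [0.4834, -0.3269, 0.09], [0.4808, -0.3409, 0.09], [0.4864, -0.3409, 0.09]]
bar [[0.4744, -0.3768, 0.095], [0.4859, -0.3768, 0.095], [0.48, -0.3768, 0.095], [0.4831, -0.3242, 0.095], [0.4805, -0.3381, 0.095], [0.486, -0.3381, 0.095]]
bar [[0.4741, -0.3734, 0.1], [0.4855, -0.3734, 0.1], [0.4797, -0.3734, 0.1], [0.4827, -0.3216, 0.1], [0.4802, -0.3352, 0.1], [0.4856, -0.3352, 0.1]]
[[ 0.45499963 -0.07235344  0.014     ]
 [ 0.46184151 -0.09579268  0.014     ]
 [ 0.54078722 -0.07437059  0.014     ]] [np.float64(0.08581130726142398), np.float64(0.024417395665334775), np.float64(0.08180056264718336)] [np.float64(3.1180836096529063), np.float64(-1.2867886264839141), np.float64(0.2649715947621609)]
```

```bash
python3 -c "
from h import *
st();go(.4815,-.349,.15,-.06)"
```

```text
{'clock': 1.9667, 'qpos': [-0.1222, 0.3332, 0.6097, 1.8558, -0.2183, 1.0176, 0.571], 'qd': [-0.0961, -0.0551, -0.0004, 0.0694, 0.0621, -0.0253, -0.2121], 'joint_efforts': [-26.0393, -66.3383, -10.7999, -28.6239, -2.0255, 1.8269, -2.9405], 'position': [0.4585, -0.2306, 0.28], 'tool_rot': [3.1378, -0.0009, -0.0058], 'force': [-8.4982, -3.6581, -3.999], 'moment': [-0.2003, 0.4639, -0.0403], 'grip_width': 0.085}
shift [ 23.6 117.7 130.5] turn [ 0.22 -0.05  3.1 ] rows 4.252541268370254
```

```bash
python3 -m pendant '[{"dx":23,"dy":118,"dz":60,"ax":0,"ay":0,"az":3.2,"claw":40},{"dx":23,"dy":118,"dz":60,"ax":0,"ay":0,"az":3.2,"claw":40},{"dx":23,"dy":118,"dz":60,"ax":0,"ay":0,"az":3.2,"claw":40},{"dx":23,"dy":118,"dz":130,"ax":0,"ay":0,"az":3.2,"claw":40},{"dx":23,"dy":118,"dz":130,"ax":0,"ay":0,"az":3.2,"claw":40},{"dx":23,"dy":118,"dz":130,"ax":0,"ay":0,"az":3.2,"claw":40},{"dx":23,"dy":118,"dz":130,"ax":0,"ay":0,"az":3.2,"claw":40}]'
python3 -c "
from h import *
snap('wrist','w4');st(); go(.4815,-.349,.069,-.06)"
```

```text
clock: 2.55
position: [0.4817, -0.3385, 0.1492]
tool_rot: [-3.141, 0.003, -0.056]
force: [-0.3, -0.4, 1.0]
grip_width: 0.0402
w4 {'fovy': 62.88103385057927, 'cx': 274.6288663803556, 'cy': 210.25509103830603, 'view': [[0.9984, -0.0561, -0.0025, -0.4999], [0.053, 0.9561, -0.2881, 0.3125], [0.0185, 0.2875, 0.9576, -0.2113], [0.0, 0.0, 0.0, 1.0]]}
{'clock': 2.6, 'qpos': [0.1589, 0.6239, 0.5197, 1.7896, -0.402, 0.8348, 0.8162], 'qd': [-0.0143, -0.037, 0.0123, -0.0126, 0.0001, -0.0002, -0.0011], 'joint_efforts': [1.2116, -81.4638, 13.8992, -27.6453, -0.1181, -0.2221, 0.1291], 'position': [0.4826, -0.3388, 0.1509], 'tool_rot': [3.1413, -0.0002, -0.0555], 'force': [0.2216, 0.2757, 0.8968], 'moment': [-0.0062, 0.0073, -0.0324], 'grip_width': 0.0403}
shift [-0.6 10.2 81.9] turn [ 0.01 -0.01  0.26] rows 1.9796216616692066
```

View pics/w4.png

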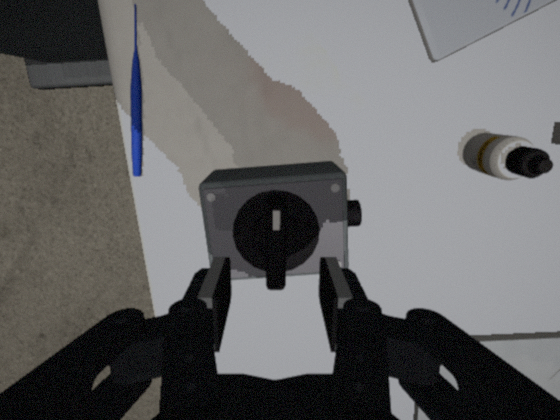

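```bash
python3 -c "
from h import *
for z in (.06,.065): print(back('w4',276,231,z))
print(back('w4',276,288,.095),back('w4',276,210,.095))
o=observe();print(o['position'])
"
```

```text
[ 0.48213557 -0.351068    0.06      ]
[ 0.48222988 -0.34923098  0.065     ]
[ 0.48066411 -0.37693737  0.095     ] [ 0.48352744 -0.32491484  0.095     ]
[ 0.48260713 -0.3388075   0.15091109]
```

```bash
python3 -m pendant '[{"dx":0,"dy":10.5,"dz":40,"ax":0,"ay":0,"az":0,"claw":40},{"dx":0,"dy":10.5,"dz":65,"ax":0,"ay":0,"az":0,"claw":40},{"dx":0,"dy":10.5,"dz":75,"ax":0,"ay":0,"az":0,"claw":40},{"dx":0,"dy":10.5,"dz":81,"ax":0,"ay":0,"az":0,"claw":40},{"dx":0,"dy":10.5,"dz":81,"ax":0,"ay":0,"az":0,"claw":40}]' 40
python3 -m pendant '[{"dx":0,"dy":0,"dz":0,"ax":0,"ay":0,"az":0,"claw":8},{"dx":0,"dy":0,"dz":0,"ax":0,"ay":0,"az":0,"claw":8},{"dx":0,"dy":0,"dz":0,"ax":0,"ay":0,"az":0,"claw":8},{"dx":0,"dy":0,"dz":0,"ax":0,"ay":0,"az":0,"claw":8},{"dx":0,"dy":0,"dz":0,"ax":0,"ay":0,"az":0,"claw":8}]' 40
python3 -c "
from h import *
snap('wrist','w5');st(); go(.4822,-.3495,.069,-1.57)"
```

```text
clock: 3.02
position: [0.4825, -0.3491, 0.0698]
tool_rot: [3.141, -0.001, -0.055]
force: [-0.8, -0.3, -0.2]
grip_width: 0.04
clock: 3.43
position: [0.4819, -0.35, 0.0726]
tool_rot: [3.141, -0.002, -0.056]
force: [-14.8, 7.3, 40.8]
grip_width: 0.0124
w5 {'fovy': 62.88103385057927, 'cx': 274.6288663803556, 'cy': 210.25509103830603, 'view': [[0.9984, -0.0563, 0.0024, -0.5014], [0.0545, 0.9556, -0.2894, 0.3006], [0.014, 0.2891, 0.9572, -0.1318], [0.0, 0.0, 0.0, 1.0]]}
{'clock': 3.4833, 'qpos': [0.2289, 0.7369, 0.4461, 1.8156, -0.4716, 0.6938, 0.8862], 'qd': [-0.0005, -0.0007, -0.0004, 0.0011, 0.0002, -0.0001, 0.0011], 'joint_efforts': [-1.4342, -76.0514, 9.7957, -26.1771, -1.5077, -4.9065, 0.0336], 'position': [0.4819, -0.35, 0.0726], 'tool_rot': [3.1411, -0.0022, -0.0561], 'force': [-13.6179, 8.6126, 40.2049], 'moment': [1.696, 3.2869, -0.0369], 'grip_width': 0.0123}
shift [ 0.3 -0.5  3.6] turn [-7.000e-02 -1.200e-01  8.674e+01] rows 12.114639356049086
```

View pics/w5.png

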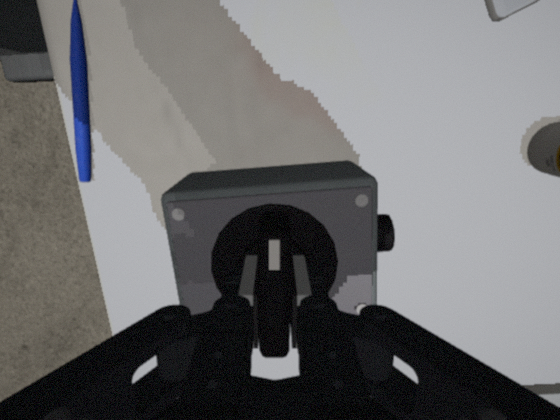

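```bash
python3 -m pendant '[{"dx":0,"dy":0,"dz":-5,"ax":0,"ay":0,"az":0,"claw":8},{"dx":0,"dy":0,"dz":-5,"ax":0,"ay":0,"az":0,"claw":8},{"dx":0,"dy":0,"dz":-5,"ax":0,"ay":0,"az":0,"claw":8}]' 40
python3 -c "
from h import *
st();crop('w5',150,150,410,370,3,'c_w5')"
```

```text
clock: 3.73
position: [0.4817, -0.3493, 0.075]
tool_rot: [3.141, -0.0, -0.055]
force: [-4.9, -0.2, -3.2]
grip_width: 0.0122
{'clock': 3.7333, 'qpos': [0.2256, 0.7337, 0.4492, 1.8147, -0.4683, 0.6996, 0.883], 'qd': [0.0039, 0.0006, 0.0, -0.0033, -0.0038, -0.0002, 0.0035], 'joint_efforts': [-1.7094, -96.9171, 14.7218, -28.3416, -0.686, -0.9199, 0.0025], 'position': [0.4817, -0.3493, 0.075], 'tool_rot': [3.1412, -0.0004, -0.0554], 'force': [-4.9351, -0.1903, -3.2249], 'moment': [0.0228, 1.0284, -0.0208], 'grip_width': 0.0122}
```

View pics/c_w5.png

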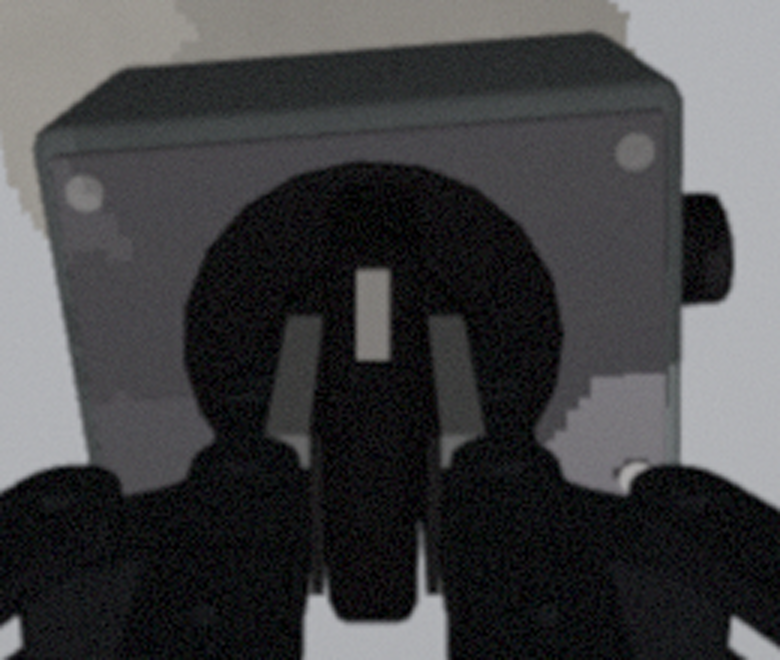

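```bash
python3 -c "
from h import *
for z in (.065,.07): print(z,cb('w5',150,150,3,373,342,z),cb('w5',150,150,3,373,162,z),cb('w5',150,150,3,184,340,z),cb('w5',150,150,3,563,340,z))
for z in (.095,.1): print(z,cb('w5',150,150,3,373,618,z),cb('w5',150,150,3,373,268,z),cb('w5',150,150,3,373,360,z))
"
python3 -m pendant '[{"dx":0,"dy":0,"dz":0,"ax":0,"ay":0,"az":7,"claw":8},{"dx":0,"dy":0,"dz":0,"ax":0,"ay":0,"az":14,"claw":8},{"dx":0,"dy":0,"dz":0,"ax":0,"ay":0,"az":21,"claw":8},{"dx":0,"dy":0,"dz":0,"ax":0,"ay":0,"az":28,"claw":8},{"dx":0,"dy":0,"dz":0,"ax":0,"ay":0,"az":28,"claw":8},{"dx":0,"dy":0,"dz":0,"ax":0,"ay":0,"az":28,"claw":8}]' 40
python3 -c "
from h import *
st()
o=observe();print(Ro.from_euler('xyz',o['tool_rot']).inv().apply(o['force']))"
```

```text
0.065 [ 0.48203749 -0.34905711  0.065     ] [ 0.48372489 -0.31938809  0.065     ] [ 0.45209934 -0.34698681  0.065     ] [ 0.512203   -0.35044278  0.065     ]
0.07 [ 0.4821706  -0.34665847  0.07      ] [ 0.48380153 -0.31798236  0.07      ] [ 0.45323436 -0.34465746  0.07      ] [ 0.51132659 -0.34799777  0.07      ]
0.095 [ 0.48045104 -0.37660215  0.095     ] [ 0.48340826 -0.32460612  0.095     ] [ 0.48269303 -0.33718182  0.095     ]
0.1 [ 0.48068402 -0.37244745  0.1       ] [ 0.48351741 -0.3226287   0.1       ] [ 0.48283213 -0.33467781  0.1       ]
clock: 4.23
position: [0.4822, -0.3495, 0.0749]
tool_rot: [3.141, -0.001, -0.541]
force: [-4.5, -0.6, 7.3]
grip_width: 0.0118
{'clock': 4.2333, 'qpos': [0.1457, 0.7702, 0.5771, 1.8182, -0.6025, 0.7342, 0.5138], 'qd': [0.0147, -0.0073, -0.0163, 0.0002, 0.0091, -0.0046, 0.0309], 'joint_efforts': [-2.3993, -89.8679, 17.8174, -24.831, -1.0196, -0.684, -1.1155], 'position': [0.4822, -0.3495, 0.0749], 'tool_rot': [3.1413, -0.0013, -0.5406], 'force': [-4.4923, -0.5694, 7.3001], 'moment': [0.1651, 0.9032, -0.0711], 'grip_width': 0.0118}
[-3.54920377  2.80195269 -7.30396966]
```

```bash
python3 -m pendant '[{"dx":0,"dy":0,"dz":0,"ax":0,"ay":0,"az":7,"claw":8},{"dx":0,"dy":0,"dz":0,"ax":0,"ay":0,"az":14,"claw":8},{"dx":0,"dy":0,"dz":0,"ax":0,"ay":0,"az":21,"claw":8},{"dx":0,"dy":0,"dz":0,"ax":0,"ay":0,"az":28,"claw":8},{"dx":0,"dy":0,"dz":0,"ax":0,"ay":0,"az":35,"claw":8},{"dx":0,"dy":0,"dz":0,"ax":0,"ay":0,"az":42,"claw":8},{"dx":0,"dy":0,"dz":0,"ax":0,"ay":0,"az":49,"claw":8},{"dx":0,"dy":0,"dz":0,"ax":0,"ay":0,"az":56,"claw":8},{"dx":0,"dy":0,"dz":0,"ax":0,"ay":0,"az":56,"claw":8}]' 40
python3 -c "
from h import *
st();go(.4822,-.3495,.0749,-1.57)"
```

```text
clock: 4.98
position: [0.4827, -0.3504, 0.0749]
tool_rot: [-3.14, -0.002, -1.525]
force: [1.1, -3.9, 6.2]
grip_width: 0.0122
{'clock': 4.9833, 'qpos': [0.0085, 0.8708, 0.8227, 1.8239, -0.8506, 0.8404, -0.2618], 'qd': [0.0135, -0.0164, -0.0347, -0.0031, 0.038, -0.018, 0.1546], 'joint_efforts': [-2.6829, -87.9361, 24.3835, -18.7413, -0.9689, 1.5537, -3.4495], 'position': [0.4827, -0.3504, 0.0749], 'tool_rot': [-3.1398, -0.0025, -1.5252], 'force': [1.0774, -3.8688, 6.2092], 'moment': [-0.9173, -0.1234, -0.0662], 'grip_width': 0.0122}
shift [-0.9  0.5  0. ] turn [-0.11 -0.14  2.57] rows 0.3596610777082952
```

```bash
python3 -m pendant '[{"dx":0,"dy":0,"dz":0,"ax":0,"ay":0,"az":3,"claw":8},{"dx":0,"dy":0,"dz":0,"ax":0,"ay":0,"az":5,"claw":8},{"dx":0,"dy":0,"dz":0,"ax":0,"ay":0,"az":5,"claw":8},{"dx":0,"dy":0,"dz":0,"ax":0,"ay":0,"az":5,"claw":8}]' 40
python3 -c "
from h import *
st()"
```

```text
clock: 5.32
position: [0.4827, -0.3504, 0.075]
tool_rot: [-3.14, -0.002, -1.603]
force: [-0.8, -5.8, 2.7]
grip_width: 0.012
{'clock': 5.3167, 'qpos': [-0.0005, 0.8798, 0.8407, 1.8242, -0.8679, 0.8507, -0.3256], 'qd': [0.0028, -0.002, -0.0041, -0.0016, 0.0026, -0.0009, 0.0072], 'joint_efforts': [-2.1197, -91.2035, 24.143, -18.7094, -1.2007, 1.8874, -1.3177], 'position': [0.4827, -0.3504, 0.075], 'tool_rot': [-3.1396, -0.0023, -1.6032], 'force': [-0.8357, -5.8179, 2.7381], 'moment': [-1.2723, 0.0112, 1.023], 'grip_width': 0.012}
```

```bash
python3 -m pendant '[{"dx":0,"dy":0,"dz":0,"ax":0,"ay":0,"az":0,"claw":40},{"dx":0,"dy":0,"dz":0,"ax":0,"ay":0,"az":0,"claw":40},{"dx":0,"dy":0,"dz":0,"ax":0,"ay":0,"az":0,"claw":40},{"dx":0,"dy":0,"dz":-40,"ax":0,"ay":0,"az":0,"claw":40},{"dx":0,"dy":0,"dz":-80,"ax":0,"ay":0,"az":0,"claw":40},{"dx":0,"dy":0,"dz":-120,"ax":0,"ay":0,"az":0,"claw":40},{"dx":0,"dy":0,"dz":-150,"ax":0,"ay":0,"az":0,"claw":40},{"dx":0,"dy":0,"dz":-150,"ax":0,"ay":0,"az":0,"claw":40}]' 40
python3 -c "
from h import *
snap('wrist','w6');snap('side','s6');crop('s6',340,250,400,310,8,'c_s6');st();go(.52,-.165,.25,.265+np.pi/2);go(.52,-.065,.25,.265-np.pi/2)"
```

```text
clock: 5.98
position: [0.4829, -0.3508, 0.2294]
tool_rot: [-3.136, -0.003, -1.608]
force: [0.8, -0.4, 0.0]
grip_width: 0.0403
w6 {'fovy': 62.88103385057927, 'cx': 274.6288663803556, 'cy': 210.25509103830603, 'view': [[-0.0371, -0.9993, 0.005, -0.3346], [0.9589, -0.037, -0.2812, -0.4412], [0.2812, -0.0056, 0.9596, -0.5148], [0.0, 0.0, 0.0, 1.0]]}
s6 {'fovy': 48.32448587384336, 'cx': 272.85052951762657, 'cy': 206.53191647594338, 'view': [[0.6032, -0.7976, -0.0035, -0.2683], [0.6561, 0.4937, 0.5708, -0.3961], [-0.4535, -0.3466, 0.8211, -1.3964], [0.0, 0.0, 0.0, 1.0]]}
{'clock': 6.0833, 'qpos': [-0.1031, 0.7145, 1.0276, 1.7229, -0.6807, 1.104, -0.4652], 'qd': [0.0105, 0.0336, -0.0279, 0.0251, -0.0111, -0.0112, 0.0012], 'joint_efforts': [0.0675, -86.0826, 28.3897, -32.1813, 0.328, 0.3165, -0.2002], 'position': [0.4822, -0.3491, 0.2246], 'tool_rot': [-3.1397, -0.0, -1.6072], 'force': [-0.1006, 0.3869, -1.8603], 'moment': [0.0016, 0.0106, 0.044], 'grip_width': 0.0397}
shift [-185.4  -31.1  -25.3] turn [-3.0000e-02  1.6000e-01  1.6273e+02] rows 22.727911638650433
shift [-285.3  -27.5  -25.3] turn [ -0.11  -0.02 -17.27] rows 6.9001054692444885
```

View pics/w6.png

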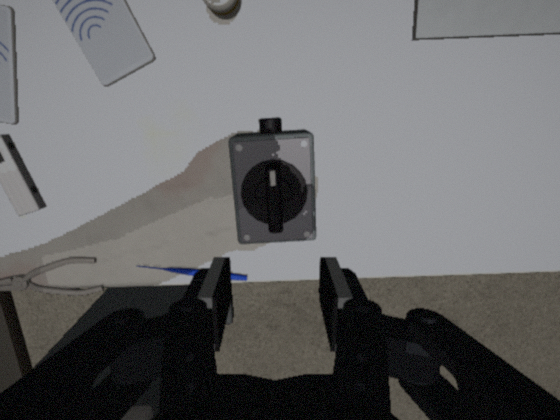

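View pics/c_s6.png

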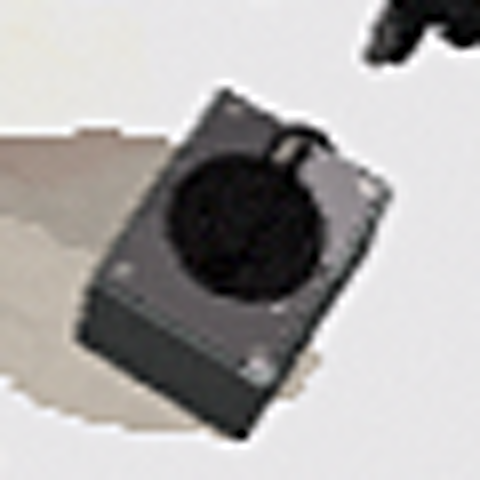

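```bash
python3 -c "
from h import *
go(.46,-.2,.25,-.36)"
python3 -m pendant '[{"dx":-148,"dy":26,"dz":-25,"ax":0,"ay":0,"az":-71.5,"claw":50},{"dx":-148,"dy":26,"dz":-25,"ax":0,"ay":0,"az":-71.5,"claw":50},{"dx":-148,"dy":26,"dz":-25,"ax":0,"ay":0,"az":-71.5,"claw":50},{"dx":-148,"dy":26,"dz":-25,"ax":0,"ay":0,"az":-71.5,"claw":50},{"dx":-148,"dy":26,"dz":-25,"ax":0,"ay":0,"az":-71.5,"claw":50},{"dx":-148,"dy":26,"dz":-25,"ax":0,"ay":0,"az":-71.5,"claw":50},{"dx":-148,"dy":26,"dz":-25,"ax":0,"ay":0,"az":-71.5,"claw":50},{"dx":-148,"dy":26,"dz":-25,"ax":0,"ay":0,"az":-71.5,"claw":50},{"dx":-148,"dy":26,"dz":-25,"ax":0,"ay":0,"az":-71.5,"claw":50},{"dx":-148,"dy":26,"dz":-25,"ax":0,"ay":0,"az":-71.5,"claw":50}]' 40
python3 -c "
from h import *
st();go(.46,-.08,.25,.88);go(.46,-.08,.25,1.836)"
```

```text
shift [-148.2   27.6  -25.4] turn [-1.000e-01 -7.000e-02 -7.146e+01] rows 9.98021963650578
clock: 6.92
position: [0.461, -0.1998, 0.2478]
tool_rot: [3.141, 0.001, -0.353]
force: [0.1, -0.6, 0.1]
grip_width: 0.0501
{'clock': 6.9167, 'qpos': [-0.3208, 0.4103, 0.8188, 1.9248, -0.3629, 0.9614, 0.3158], 'qd': [0.2615, -0.1321, -0.4126, -0.0093, 0.2436, -0.0602, 1.2025], 'joint_efforts': [-3.7773, -58.9446, 16.0393, -33.2747, -0.7594, 0.1835, -3.9916], 'position': [0.461, -0.1998, 0.2478], 'tool_rot': [3.1415, 0.0015, -0.3533], 'force': [0.1283, -0.562, 0.0825], 'moment': [-0.0358, 0.0026, 0.0284], 'grip_width': 0.0501}
shift [ -42.5 -112.1   -2.1] turn [-5.000e-02  8.000e-02 -7.066e+01] rows 9.869276315746472
shift [ -42.5 -112.1   -2.1] turn [-9.0000e-02  5.0000e-02 -1.2544e+02] rows 17.519379243114493
```

```bash
python3 -m pendant '[{"dx":-42,"dy":-112,"dz":0,"ax":0,"ay":0,"az":-70,"claw":50},{"dx":-42,"dy":-112,"dz":0,"ax":0,"ay":0,"az":-70,"claw":50},{"dx":-42,"dy":-112,"dz":0,"ax":0,"ay":0,"az":-70,"claw":50},{"dx":-42,"dy":-112,"dz":0,"ax":0,"ay":0,"az":-70,"claw":50},{"dx":-42,"dy":-112,"dz":0,"ax":0,"ay":0,"az":-70,"claw":50},{"dx":-42,"dy":-112,"dz":0,"ax":0,"ay":0,"az":-70,"claw":50},{"dx":-42,"dy":-112,"dz":0,"ax":0,"ay":0,"az":-70,"claw":50},{"dx":-42,"dy":-112,"dz":0,"ax":0,"ay":0,"az":-70,"claw":50},{"dx":-42,"dy":-112,"dz":0,"ax":0,"ay":0,"az":-70,"claw":50},{"dx":-42,"dy":-112,"dz":0,"ax":0,"ay":0,"az":-70,"claw":50}]' 40
python3 -m pendant '[{"dx":0,"dy":0,"dz":0,"ax":0,"ay":0,"az":-55,"claw":50},{"dx":0,"dy":0,"dz":0,"ax":0,"ay":0,"az":-55,"claw":50},{"dx":0,"dy":0,"dz":0,"ax":0,"ay":0,"az":-55,"claw":50},{"dx":0,"dy":0,"dz":0,"ax":0,"ay":0,"az":-55,"claw":50},{"dx":0,"dy":0,"dz":0,"ax":0,"ay":0,"az":-55,"claw":50},{"dx":0,"dy":0,"dz":0,"ax":0,"ay":0,"az":-55,"claw":50},{"dx":0,"dy":0,"dz":0,"ax":0,"ay":0,"az":-55,"claw":50},{"dx":0,"dy":0,"dz":0,"ax":0,"ay":0,"az":-55,"claw":50},{"dx":0,"dy":0,"dz":0,"ax":0,"ay":0,"az":-55,"claw":50},{"dx":0,"dy":0,"dz":0,"ax":0,"ay":0,"az":-55,"claw":50}]' 40
python3 -c "
from h import *
st();snap('wrist','w7')"
```

```text
clock: 7.75
position: [0.4611, -0.0804, 0.2479]
tool_rot: [-3.14, 0.001, 0.869]
force: [-0.6, -0.1, 0.4]
grip_width: 0.0499
clock: 8.58
position: [0.4613, -0.0807, 0.2481]
tool_rot: [-3.141, -0.0, 1.818]
force: [0.5, 0.1, -0.3]
grip_width: 0.05
{'clock': 8.5833, 'qpos': [-0.2303, 0.2618, 0.3366, 1.9899, -0.1088, 0.9081, 1.9812], 'qd': [-0.0116, -0.0011, 0.0151, -0.0037, -0.0011, -0.0003, -0.0272], 'joint_efforts': [0.5258, -58.7435, 4.1446, -34.001, 0.0843, -0.0026, 1.197], 'position': [0.4613, -0.0807, 0.2481], 'tool_rot': [-3.1405, -0.0005, 1.8183], 'force': [0.4534, 0.1404, -0.2649], 'moment': [0.0294, 0.0138, 0.0046], 'grip_width': 0.05}
w7 {'fovy': 62.88103385057927, 'cx': 274.6288663803556, 'cy': 210.25509103830603, 'view': [[-0.2448, 0.9696, -0.0014, 0.1923], [-0.9291, -0.2349, -0.2857, 0.4514], [-0.2773, -0.0686, 0.9583, -0.2721], [0.0, 0.0, 0.0, 1.0]]}
```

View pics/w7.png

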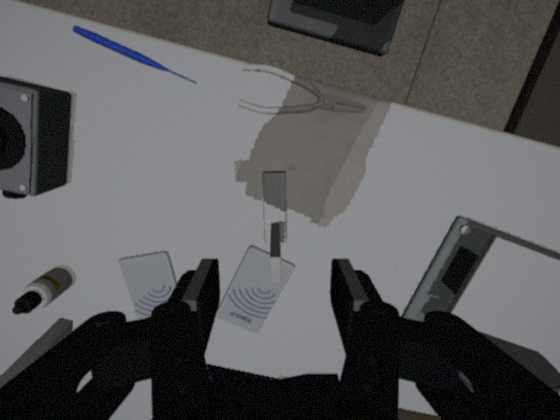

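```bash
python3 -c "
from h import *
crop('w7',240,160,320,300,5,'c_w7')"
```

```text
(no output)
```

View pics/c_w7.png

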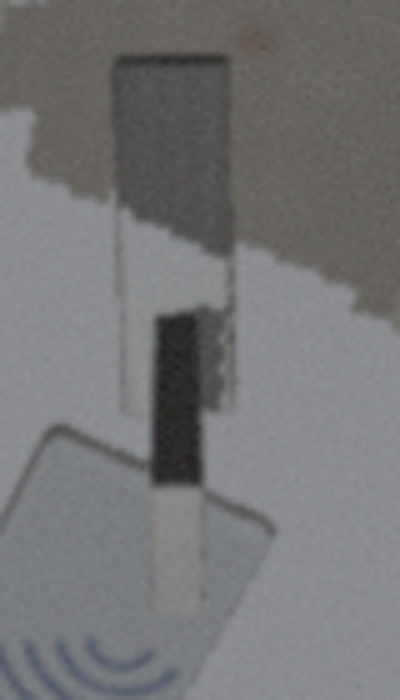

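```bash
python3 -c "
from h import *
C=lambda x,y,z:cb('w7',240,160,5,x,y,z)
B=np.array([C(152,487,.111),C(202,485,.111),C(202,612,.111),C(154,612,.111)])
print(B.round(4)[:,:2].tolist(),B.mean(0),[np.linalg.norm(B[i]-B[i-1]) for i in range(4)],[np.arctan2(*(B[i]-B[i-1])[1::-1]) for i in range(4)])
F=np.array([C(115,62,.014),C(230,62,.014),C(235,410,.014),C(123,410,.014)])
print(F.round(4)[:,:2].tolist(),F.mean(0),[np.linalg.norm(F[i]-F[i-1]) for i in range(4)],[np.arctan2(*(F[i]-F[i-1])[1::-1]) for i in range(4)])
bc=F.mean(0)+np.array([np.cos(.255),np.sin(.255),0])*.029;print(bc)
go(.523,-.0655,.20,.255+np.pi/2)
"
```

```text
[[0.5145, -0.0725], [0.5119, -0.0641], [0.5361, -0.0578], [0.5382, -0.0662]] [ 0.52517754 -0.06516241  0.111     ] [np.float64(0.02457658101981403), np.float64(0.008840699252077415), np.float64(0.02495856881142607), np.float64(0.008676649166062082)] [np.float64(-2.88346473161262), np.float64(1.8621619318909386), np.float64(0.2517328689890867), np.float64(-1.3227746870114343)]
[[0.4602, -0.0959], [0.454, -0.0712], [0.5335, -0.0491], [0.54, -0.0746]] [ 0.49693346 -0.07270187  0.014     ] [np.float64(0.08254520583714374), np.float64(0.025427201993818958), np.float64(0.08255269343207526), np.float64(0.026301103955637267)] [np.float64(-2.8815680070418095), np.float64(1.8183150450750196), np.float64(0.2706112133447926), np.float64(-1.3229708643299474)]
[ 0.5249957  -0.06538675  0.014     ]
shift [-0.4 63.5 48.2] turn [-0.05 -0.02 -0.47] rows 1.9115924032981462
```

```bash
python3 -c "
from h import *
go(.5251,-.0653,.077,.26+np.pi/2)
"
python3 -m pendant '[{"dx":-0.5,"dy":40,"dz":15,"ax":0,"ay":0,"az":-0.8,"claw":45},{"dx":-0.5,"dy":65,"dz":35,"ax":0,"ay":0,"az":-0.8,"claw":45},{"dx":-0.5,"dy":65.5,"dz":60,"ax":0,"ay":0,"az":-0.8,"claw":45},{"dx":-0.5,"dy":65.5,"dz":90,"ax":0,"ay":0,"az":-0.8,"claw":45},{"dx":-0.5,"dy":65.5,"dz":90,"ax":0,"ay":0,"az":-0.8,"claw":45}]' 40
python3 -c "
from h import *
st();snap('wrist','w8');go(.5251,-.0653,.077,.26+np.pi/2)"
```

```text
shift [ -0.7  65.7 171.1] turn [-0.05 -0.02 -0.76] rows 4.396536214475545
clock: 9.05
position: [0.5229, -0.0645, 0.1541]
tool_rot: [-3.135, -0.002, 1.833]
force: [-1.1, -0.1, -0.5]
grip_width: 0.0455
{'clock': 9.05, 'qpos': [-0.1998, 0.4906, 0.2831, 1.9368, -0.1937, 0.7474, 2.0282], 'qd': [-0.0076, -0.0816, 0.0314, -0.054, 0.0349, 0.123, -0.021], 'joint_efforts': [0.9796, -78.3321, 7.9433, -31.3233, -0.602, -2.6394, 0.5836], 'position': [0.5229, -0.0645, 0.1541], 'tool_rot': [-3.1346, -0.0015, 1.833], 'force': [-1.0744, -0.1274, -0.538], 'moment': [0.0321, 0.0825, 0.0043], 'grip_width': 0.0455}
w8 {'fovy': 62.88103385057927, 'cx': 274.6288663803556, 'cy': 210.25509103830603, 'view': [[-0.259, 0.9659, -0.0004, 0.1986], [-0.9272, -0.2488, -0.2799, 0.4827], [-0.2705, -0.0721, 0.96, -0.1679], [0.0, 0.0, 0.0, 1.0]]}
shift [-0.8  1.6 79.8] turn [-0.28 -0.05  0.12] rows 1.9133033259758452
```

View pics/w8.png

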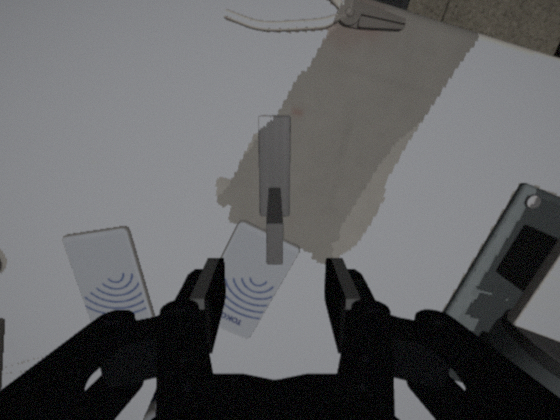

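```bash
python3 -c "
from h import *
print(back('w8',275,244,.111), proj('w8',[.5251,-.0653,.111]));st()
go(.5251,-.0653,.077,.26+np.pi/2)
"
python3 -m pendant '[{"dx":-0.8,"dy":0.5,"dz":30,"ax":0,"ay":0,"az":0,"claw":45},{"dx":-0.8,"dy":0.5,"dz":60,"ax":0,"ay":0,"az":0,"claw":45},{"dx":-0.8,"dy":0.5,"dz":79,"ax":0,"ay":0,"az":0,"claw":45},{"dx":-0.8,"dy":0.5,"dz":79,"ax":0,"ay":0,"az":0,"claw":45},{"dx":-0.8,"dy":0.5,"dz":79,"ax":0,"ay":0,"az":0,"claw":45}]' 40
python3 -c "
from h import *
st();snap('wrist','w9');go(.5251,-.0653,.077,.26+np.pi/2)"
```

```text
[ 0.525489   -0.06446507  0.111     ] (np.float64(273.7800778053412), np.float64(243.0452042800875))
{'clock': 9.1, 'qpos': [-0.2002, 0.4868, 0.2844, 1.9343, -0.1924, 0.7515, 2.0276], 'qd': [-0.0034, -0.066, 0.0217, -0.0437, 0.0163, 0.0479, -0.0025], 'joint_efforts': [0.0659, -71.7469, 6.5636, -26.6722, -0.4569, -1.5513, 0.3608], 'position': [0.5237, -0.0649, 0.1568], 'tool_rot': [-3.1367, -0.0009, 1.8328], 'force': [-0.0116, -0.9015, 0.4932], 'moment': [0.0909, 0.0169, 0.0596], 'grip_width': 0.0447}
shift [-0.8  1.6 79.8] turn [-0.28 -0.05  0.12] rows 1.9133033259758452
clock: 9.52
position: [0.5263, -0.0659, 0.0809]
tool_rot: [3.142, 0.0, 1.833]
force: [-0.2, -0.4, 0.1]
grip_width: 0.0448
{'clock': 9.5167, 'qpos': [-0.1574, 0.6085, 0.2334, 1.9759, -0.2421, 0.5834, 2.072], 'qd': [-0.0038, -0.0302, 0.0079, -0.012, 0.0017, 0.006, 0.0017], 'joint_efforts': [0.1566, -79.8843, 7.383, -21.6855, -0.164, -0.4704, 0.1083], 'position': [0.5263, -0.0659, 0.0809], 'tool_rot': [3.1416, 0.0001, 1.8335], 'force': [-0.1935, -0.4477, 0.0696], 'moment': [0.003, -0.0142, 0.0255], 'grip_width': 0.0448}
w9 {'fovy': 62.88103385057927, 'cx': 274.6288663803556, 'cy': 210.25509103830603, 'view': [[-0.2595, 0.9657, -0.002, 0.2012], [-0.925, -0.2492, -0.2867, 0.4645], [-0.2774, -0.0725, 0.958, -0.0931], [0.0, 0.0, 0.0, 1.0]]}
shift [ 1.  -1.5  4.6] turn [0.09 0.03 0.17] rows 0.11899394444458393
```

View pics/w9.png

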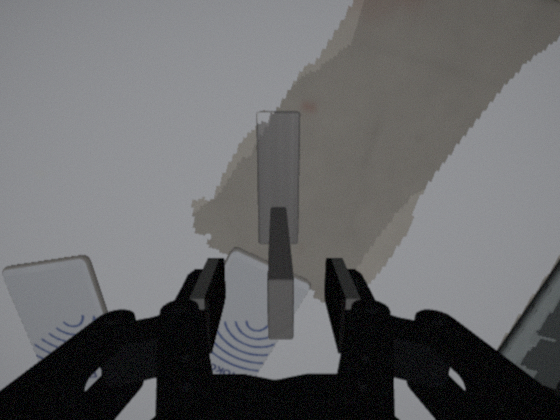

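```bash
python3 -c "
from h import *
print(back('w9',281,308,.111))"
python3 -m pendant '[{"dx":1.2,"dy":-1,"dz":3,"ax":0,"ay":0,"az":0,"claw":30},{"dx":1.2,"dy":-1,"dz":3,"ax":0,"ay":0,"az":0,"claw":20},{"dx":1.2,"dy":-1,"dz":3,"ax":0,"ay":0,"az":0,"claw":5},{"dx":1.2,"dy":-1,"dz":3,"ax":0,"ay":0,"az":0,"claw":5},{"dx":1.2,"dy":-1,"dz":3,"ax":0,"ay":0,"az":0,"claw":5},{"dx":1.2,"dy":-1,"dz":3,"ax":0,"ay":0,"az":0,"claw":5},{"dx":1.2,"dy":-1,"dz":3,"ax":0,"ay":0,"az":0,"claw":5}]' 80
python3 -c "
from h import *
st();snap('wrist','w10')"
```

```text
[ 0.52438793 -0.06475387  0.111     ]
clock: 10.15
position: [0.5252, -0.0646, 0.0778]
tool_rot: [3.14, -0.0, 1.835]
force: [-2.7, 3.3, 11.6]
grip_width: 0.0092
{'clock': 10.15, 'qpos': [-0.1574, 0.6119, 0.2302, 1.9813, -0.2448, 0.5733, 2.0735], 'qd': [-0.0004, -0.0021, 0.0011, 0.0009, 0.0013, -0.0015, -0.0002], 'joint_efforts': [0.6337, -79.3594, 8.3304, -21.859, 0.2191, -0.8848, 0.0297], 'position': [0.5252, -0.0646, 0.0778], 'tool_rot': [3.1402, -0.0, 1.8346], 'force': [-2.6697, 3.3176, 11.5534], 'moment': [0.3603, 0.5766, -0.0167], 'grip_width': 0.0092}
w10 {'fovy': 62.88103385057927, 'cx': 274.6288663803556, 'cy': 210.25509103830603, 'view': [[-0.2606, 0.9655, -0.0019, 0.2002], [-0.9244, -0.2501, -0.288, 0.4626], [-0.2785, -0.0733, 0.9576, -0.0897], [0.0, 0.0, 0.0, 1.0]]}
```

View pics/w10.png

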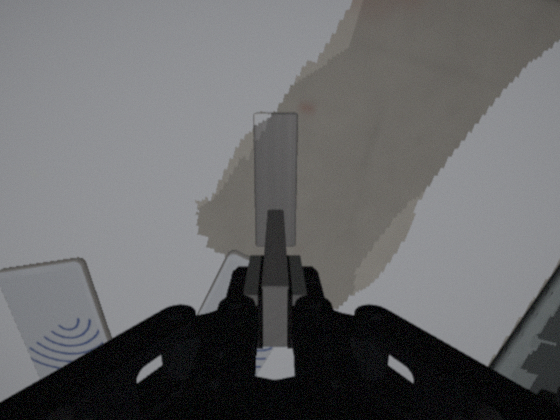

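```bash
python3 -c "
from h import *
go(.49,.21,.25,-.11+np.pi/2)"
python3 -m pendant '[{"dx":0,"dy":0,"dz":-10,"ax":0,"ay":0,"az":0,"claw":5},{"dx":0,"dy":0,"dz":-30,"ax":0,"ay":0,"az":0,"claw":5},{"dx":0,"dy":0,"dz":-60,"ax":0,"ay":0,"az":0,"claw":5},{"dx":0,"dy":0,"dz":-95,"ax":0,"ay":0,"az":0,"claw":5},{"dx":0,"dy":0,"dz":-130,"ax":0,"ay":0,"az":0,"claw":5},{"dx":0,"dy":0,"dz":-150,"ax":0,"ay":0,"az":0,"claw":5},{"dx":0,"dy":0,"dz":-172,"ax":0,"ay":0,"az":0,"claw":5},{"dx":0,"dy":0,"dz":-172,"ax":0,"ay":0,"az":0,"claw":5}]' 80
python3 -c "
from h import *
st();go(.49,.21,.25,-.11+np.pi/2)"
```

```text
shift [ 274.3   37.9 -172.2] turn [ 8.000e-02 -1.000e-02  2.142e+01] rows 7.819443708526359
clock: 10.87
position: [0.526, -0.0651, 0.2534]
tool_rot: [3.136, 0.001, 1.834]
force: [1.2, -0.4, -2.1]
grip_width: 0.0086
{'clock': 10.8667, 'qpos': [-0.2428, 0.357, 0.3324, 1.8425, -0.1406, 0.9589, 1.9846], 'qd': [0.0097, 0.0525, -0.0176, 0.0563, -0.0195, -0.0866, 0.0194], 'joint_efforts': [-0.936, -71.2473, 6.386, -35.432, 0.3226, 1.7708, -0.3264], 'position': [0.526, -0.0651, 0.2534], 'tool_rot': [3.1359, 0.0013, 1.8342], 'force': [1.1543, -0.4158, -2.1259], 'moment': [0.0122, -0.0972, -0.0029], 'grip_width': 0.0086}
shift [275.   36.9   3.2] turn [3.400e-01 1.000e-02 2.139e+01] rows 6.6548049131299045
```

```bash
python3 -m pendant '[{"dx":30,"dy":4,"dz":0,"ax":0,"ay":0,"az":2.5,"claw":5},{"dx":65,"dy":9,"dz":0,"ax":0,"ay":0,"az":5,"claw":5},{"dx":105,"dy":14,"dz":0,"ax":0,"ay":0,"az":8,"claw":5},{"dx":145,"dy":20,"dz":0,"ax":0,"ay":0,"az":11,"claw":5},{"dx":185,"dy":26,"dz":0,"ax":0,"ay":0,"az":14.5,"claw":5},{"dx":220,"dy":31,"dz":0,"ax":0,"ay":0,"az":18,"claw":5},{"dx":250,"dy":35,"dz":0,"ax":0,"ay":0,"az":20,"claw":5},{"dx":275,"dy":38,"dz":0,"ax":0,"ay":0,"az":21.4,"claw":5},{"dx":275,"dy":38,"dz":0,"ax":0,"ay":0,"az":21.4,"claw":5},{"dx":275,"dy":38,"dz":0,"ax":0,"ay":0,"az":21.4,"claw":5}]' 80
python3 -c "
from h import *
st();snap('wrist','w11');snap('side','s11');crop('s11',180,80,320,220,5,'c_s11')"
```

```text
clock: 11.7
position: [0.489, 0.2116, 0.2485]
tool_rot: [-3.141, 0.0, 1.464]
force: [-0.0, -1.1, -2.3]
grip_width: 0.009
{'clock': 11.7, 'qpos': [-0.7692, 0.3707, 0.3284, 1.8361, -0.1432, 0.9585, 1.0848], 'qd': [0.0418, -0.0099, 0.024, 0.0125, 0.0055, -0.0016, 0.0202], 'joint_efforts': [-4.1264, -71.5828, 4.51, -37.0863, -0.4116, -0.0168, -0.7471], 'position': [0.489, 0.2116, 0.2485], 'tool_rot': [-3.1411, 0.0004, 1.4638], 'force': [-0.0004, -1.0672, -2.2828], 'moment': [-0.0975, -0.0378, 0.0159], 'grip_width': 0.009}
w11 {'fovy': 62.88103385057927, 'cx': 274.6288663803556, 'cy': 210.25509103830603, 'view': [[0.107, 0.9943, -0.0024, -0.2614], [-0.9526, 0.1019, -0.2868, 0.4866], [-0.2849, 0.033, 0.958, -0.2625], [0.0, 0.0, 0.0, 1.0]]}
s11 {'fovy': 48.32448587384336, 'cx': 272.85052951762657, 'cy': 206.53191647594338, 'view': [[0.6032, -0.7976, -0.0035, -0.2683], [0.6561, 0.4937, 0.5708, -0.3961], [-0.4535, -0.3466, 0.8211, -1.3964], [0.0, 0.0, 0.0, 1.0]]}
```

View pics/w11.png

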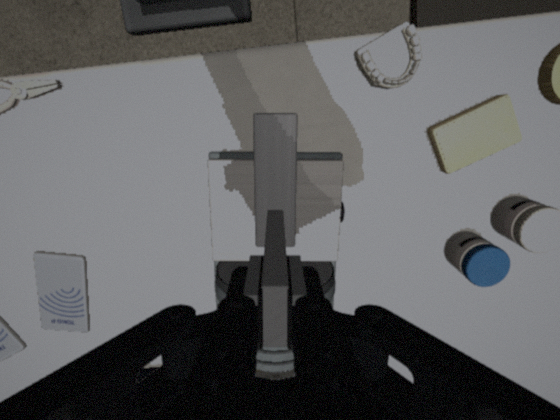

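View pics/s11.png

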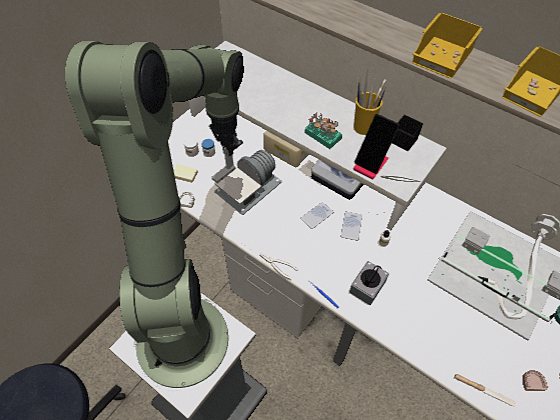

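```bash
python3 -c "
from h import *
crop('w11',195,140,355,310,4,'c_w11')"
```

```text
(no output)
```

View pics/c_w11.png

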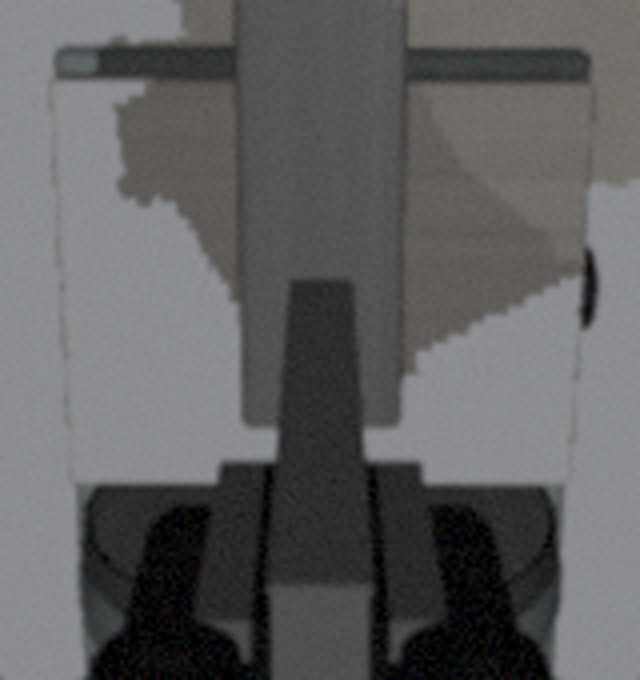

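```bash
python3 -c "
from h import *
L=np.array([cb('w11',195,140,4,*p,.065) for p in [(50,80),(597,78),(571,486),(75,486)]])
print(L.round(4)[:,:2].tolist(),[np.linalg.norm(L[i]-L[i-1]) for i in range(4)],[np.arctan2(*(L[i]-L[i-1])[1::-1]) for i in range(4)])
m=(L[2]+L[3])/2; c=L.mean(0);print('mid far',m,'centre',c, 'corner via centre', c+np.array([np.cos(-.11),np.sin(-.11),0])*.0545)
o=observe(); h=.108 
y=o['tool_rot'][2]-np.pi/2
# foot check: square underside heights
z=o['position'][2]-.0778
F=np.array([cb('w11',195,140,4,*p,z+.014) for p in [(243,425),(400,425)]]);print(F, np.arctan2(*(F[1]-F[0])[1::-1])-np.pi/2, y)
print('heel tcp', np.array(o['position'][:2])+.013*np.array([np.cos(y),np.sin(y)]), F.mean(0))
"
```

```text
[[0.4569, 0.1496], [0.4703, 0.2784], [0.575, 0.2665], [0.5614, 0.1389]] [np.float64(0.10504622506756216), np.float64(0.12948065905534087), np.float64(0.10542189899612614), np.float64(0.12830407832764304)] [np.float64(3.039581184906367), np.float64(1.4675557034580102), np.float64(-0.11318177451332376), np.float64(-1.6769249690198915)]
mid far [0.56821819 0.20267701 0.065     ] centre [0.51590631 0.20832794 0.065     ] corner via centre [0.57007692 0.20234502 0.065     ]
[[0.50034635 0.19704269 0.18492794]
 [0.50302864 0.22219206 0.18492794]] -0.10625247384646852 -0.11011228687771113
heel tcp [0.50253307 0.20821763] [0.50168749 0.20961738 0.18492794]
```

```bash
python3 -c "
from h import *
st();go(.5492,.2046,.153,1.465)"
```

```text
{'clock': 11.8, 'qpos': [-0.7665, 0.3701, 0.3296, 1.8366, -0.143, 0.9584, 1.0855], 'qd': [0.0158, -0.0039, 0.0036, -0.0003, -0.0006, 0.0005, 0.0009], 'joint_efforts': [-2.2075, -72.0313, 5.907, -36.3396, -0.1126, 0.0325, -0.081], 'position': [0.4896, 0.2096, 0.2487], 'tool_rot': [-3.1415, 0.0006, 1.4607], 'force': [-0.0997, 0.6289, -2.8583], 'moment': [-0.0469, -0.0879, 0.0108], 'grip_width': 0.0091}
shift [ 1.6 59.8 95.7] turn [-0.    0.03 -0.25] rows 2.706759233134906
```

```bash
python3 -m pendant '[{"dx":1.5,"dy":30,"dz":20,"ax":0,"ay":0,"az":-0.25,"claw":5},{"dx":1.5,"dy":56,"dz":40,"ax":0,"ay":0,"az":-0.25,"claw":5},{"dx":1.5,"dy":59,"dz":65,"ax":0,"ay":0,"az":-0.25,"claw":5},{"dx":1.5,"dy":59.5,"dz":85,"ax":0,"ay":0,"az":-0.25,"claw":5},{"dx":1.5,"dy":59.5,"dz":95,"ax":0,"ay":0,"az":-0.25,"claw":5},{"dx":1.5,"dy":59.5,"dz":95,"ax":0,"ay":0,"az":-0.25,"claw":5},{"dx":1.5,"dy":59.5,"dz":95,"ax":0,"ay":0,"az":-0.25,"claw":5}]' 80
python3 -c "
from h import *
st();snap('wrist','w12');snap('side','s12');crop('s12',200,110,300,220,5,'c_s12');go(.5572,.2038,.143,1.465)"
```

```text
clock: 12.38
position: [0.5491, 0.2049, 0.1543]
tool_rot: [3.142, 0.0, 1.465]
force: [0.2, -0.1, -1.3]
grip_width: 0.0085
{'clock': 12.3833, 'qpos': [-0.6611, 0.572, 0.2909, 1.7885, -0.2153, 0.8123, 1.1995], 'qd': [-0.0095, -0.0221, 0.0045, -0.0143, 0.0009, 0.0047, -0.0015], 'joint_efforts': [0.4839, -85.6926, 9.169, -29.9992, -0.0667, -0.2065, 0.0813], 'position': [0.5491, 0.2049, 0.1543], 'tool_rot': [3.1416, 0.0002, 1.4647], 'force': [0.1837, -0.1181, -1.2987], 'moment': [-0.0058, -0.0686, -0.0283], 'grip_width': 0.0085}
w12 {'fovy': 62.88103385057927, 'cx': 274.6288663803556, 'cy': 210.25509103830603, 'view': [[0.1061, 0.9944, -0.0021, -0.261], [-0.9525, 0.101, -0.2873, 0.5178], [-0.2855, 0.0325, 0.9578, -0.1544], [0.0, 0.0, 0.0, 1.0]]}
s12 {'fovy': 48.32448587384336, 'cx': 272.85052951762657, 'cy': 206.53191647594338, 'view': [[0.6032, -0.7976, -0.0035, -0.2683], [0.6561, 0.4937, 0.5708, -0.3961], [-0.4535, -0.3466, 0.8211, -1.3964], [0.0, 0.0, 0.0, 1.0]]}
shift [-1.   7.8 12.2] turn [ 0.09 -0.06  0.01] rows 0.3476609276846071
```

View pics/w12.png

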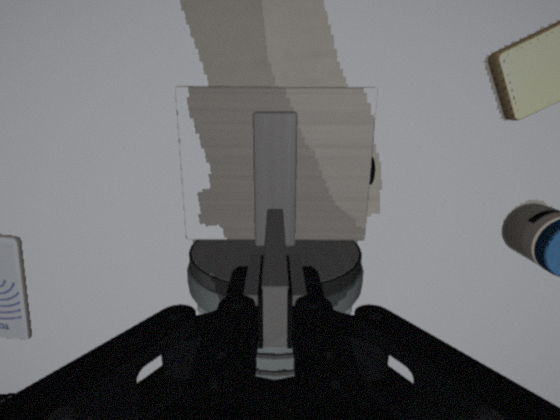

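View pics/c_s12.png

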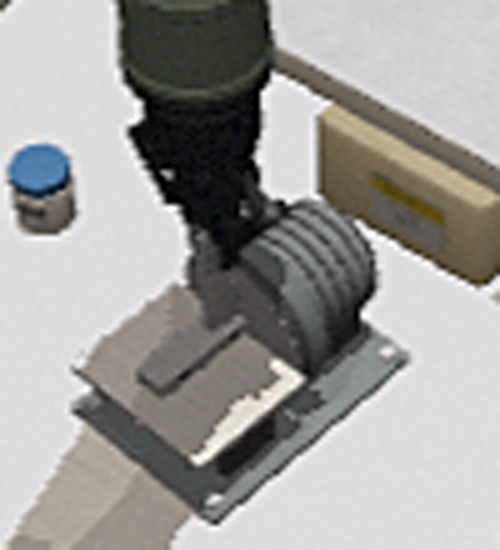

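```bash
python3 -m pendant '[{"dx":0,"dy":0,"dz":5,"ax":0,"ay":0,"az":0,"claw":5},{"dx":0,"dy":0,"dz":8,"ax":0,"ay":0,"az":0,"claw":5},{"dx":0,"dy":0,"dz":9.5,"ax":0,"ay":0,"az":0,"claw":5},{"dx":0,"dy":0,"dz":9.5,"ax":0,"ay":0,"az":0,"claw":5},{"dx":0,"dy":0,"dz":9.5,"ax":0,"ay":0,"az":0,"claw":5}]' 100
python3 -c "
from h import *
st()"
```

```text
clock: 12.9
position: [0.5489, 0.2056, 0.1442]
tool_rot: [-3.142, 0.0, 1.466]
force: [-0.2, 0.3, -2.3]
grip_width: 0.0085
{'clock': 12.9, 'qpos': [-0.6583, 0.5855, 0.2856, 1.7953, -0.2205, 0.792, 1.2034], 'qd': [0.0029, -0.0007, -0.0003, -0.0026, 0.0008, 0.0012, -0.0004], 'joint_efforts': [-0.0265, -89.9515, 9.6489, -30.7044, -0.0098, 0.0012, 0.0112], 'position': [0.5489, 0.2056, 0.1442], 'tool_rot': [-3.1416, 0.0001, 1.4655], 'force': [-0.2453, 0.2847, -2.3116], 'moment': [0.0316, -0.0155, 0.0426], 'grip_width': 0.0085}
```

```bash
python3 -m pendant '[{"dx":0,"dy":0,"dz":1,"ax":0,"ay":0,"az":0,"claw":5},{"dx":0,"dy":0,"dz":1.5,"ax":0,"ay":0,"az":0,"claw":5},{"dx":0,"dy":0,"dz":1.5,"ax":0,"ay":0,"az":0,"claw":5},{"dx":0,"dy":0,"dz":1.5,"ax":0,"ay":0,"az":0,"claw":5}]' 100
python3 -c "
from h import *
st()"
```

```text
clock: 13.23
position: [0.5491, 0.2057, 0.1429]
tool_rot: [3.141, -0.0, 1.466]
force: [0.1, -0.1, 2.0]
grip_width: 0.0086
{'clock': 13.2333, 'qpos': [-0.6576, 0.5873, 0.2848, 1.7961, -0.2213, 0.7889, 1.2042], 'qd': [0.0001, 0.001, 0.0002, 0.0003, 0.0004, -0.0013, -0.001], 'joint_efforts': [0.1127, -87.4206, 9.4274, -29.5549, 0.0241, -0.1136, 0.0036], 'position': [0.5491, 0.2057, 0.1429], 'tool_rot': [3.1412, -0.0003, 1.4656], 'force': [0.1058, -0.1483, 2.0181], 'moment': [-0.0422, 0.0934, 0.0081], 'grip_width': 0.0086}
```

```bash
python3 -m pendant '[{"dx":0,"dy":2,"dz":0.5,"ax":0,"ay":0,"az":0,"claw":5},{"dx":0,"dy":4,"dz":0.5,"ax":0,"ay":0,"az":0,"claw":5},{"dx":0,"dy":6,"dz":0.5,"ax":0,"ay":0,"az":0,"claw":5},{"dx":0,"dy":7,"dz":0.5,"ax":0,"ay":0,"az":0,"claw":5},{"dx":0,"dy":7,"dz":0.5,"ax":0,"ay":0,"az":0,"claw":5}]' 100
python3 -c "
from h import *
st()"
```

```text
clock: 13.65
position: [0.5565, 0.2051, 0.1429]
tool_rot: [3.141, -0.001, 1.465]
force: [-1.7, 0.6, 10.2]
grip_width: 0.0087
{'clock': 13.65, 'qpos': [-0.6493, 0.5963, 0.2843, 1.7787, -0.2226, 0.7968, 1.2101], 'qd': [-0.0021, -0.0006, -0.0004, 0.0049, 0.0011, -0.004, -0.0014], 'joint_efforts': [0.8065, -84.032, 9.5362, -28.5171, 0.2231, -0.6275, 0.0351], 'position': [0.5565, 0.2051, 0.1429], 'tool_rot': [3.1407, -0.0009, 1.4654], 'force': [-1.7458, 0.6257, 10.195], 'moment': [0.1154, 0.5093, -0.0082], 'grip_width': 0.0087}
```

```bash
python3 -m pendant '[{"dx":0,"dy":0.7,"dz":0.5,"ax":0,"ay":0,"az":0,"claw":5},{"dx":0,"dy":1.4,"dz":0.5,"ax":0,"ay":0,"az":0,"claw":5},{"dx":0,"dy":1.4,"dz":0.5,"ax":0,"ay":0,"az":0,"claw":5},{"dx":0,"dy":1.4,"dz":0.5,"ax":0,"ay":0,"az":0,"claw":5}]' 100
python3 -c "
from h import *
st();snap('wrist','w13')
crop('w13',170,160,380,350,3.5,'c_w13')"
```

```text
clock: 13.98
position: [0.557, 0.2051, 0.1429]
tool_rot: [-3.141, -0.001, 1.466]
force: [-10.6, -0.1, 23.4]
grip_width: 0.0089
{'clock': 13.9833, 'qpos': [-0.6479, 0.5976, 0.2838, 1.7762, -0.2231, 0.7991, 1.2113], 'qd': [0.001, 0.0008, 0.0011, 0.0016, 0.002, -0.0039, -0.0003], 'joint_efforts': [1.9987, -78.4104, 10.0884, -29.4108, 0.5716, -3.3442, 0.0315], 'position': [0.557, 0.2051, 0.1429], 'tool_rot': [-3.1411, -0.001, 1.4657], 'force': [-10.6051, -0.1271, 23.3689], 'moment': [-0.0517, 2.3142, -0.0116], 'grip_width': 0.0089}
w13 {'fovy': 62.88103385057927, 'cx': 274.6288663803556, 'cy': 210.25509103830603, 'view': [[0.1051, 0.9945, -0.0009, -0.2617], [-0.9527, 0.1004, -0.2869, 0.5222], [-0.2852, 0.031, 0.958, -0.1411], [0.0, 0.0, 0.0, 1.0]]}
```

View pics/c_w13.png

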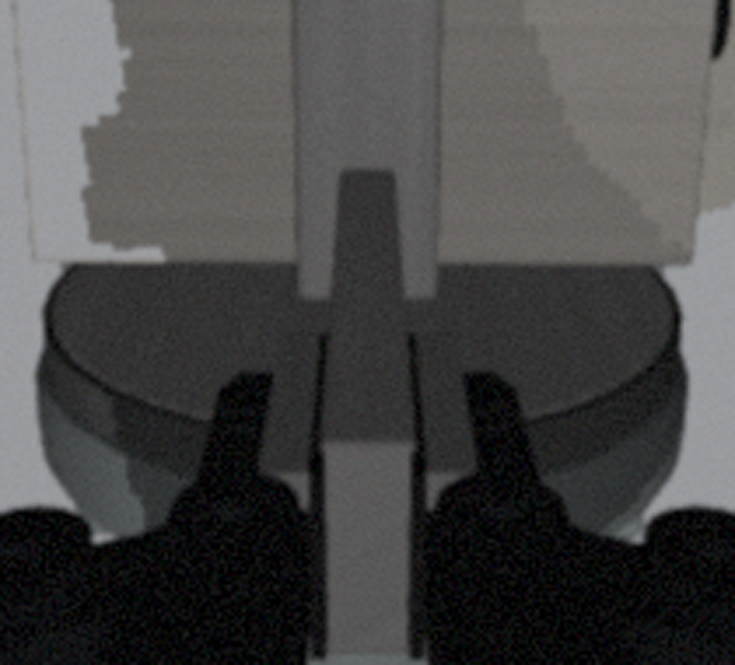

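```bash
python3 -m pendant '[{"dx":0,"dy":0.2,"dz":0.3,"ax":0,"ay":0,"az":0,"claw":5},{"dx":0,"dy":0.4,"dz":0.3,"ax":0,"ay":0,"az":0,"claw":5},{"dx":0,"dy":0.4,"dz":0.3,"ax":0,"ay":0,"az":0,"claw":5},{"dx":0,"dy":0.4,"dz":0.3,"ax":0,"ay":0,"az":0,"claw":5},{"dx":0,"dy":0.4,"dz":0.3,"ax":0,"ay":0,"az":0,"claw":5},{"dx":0,"dy":0.4,"dz":0.3,"ax":0,"ay":0,"az":0,"claw":5}]' 100
python3 -c "
from h import *
st();snap('side','s14');snap('wrist','w14')
st()
crop('s14',200,110,300,220,5,'c_s14')
crop('w14',220,90,330,350,3,'a14');crop('w12',220,90,330,350,3,'a12')
cv2.imwrite('pics/cmp.png',cv2.resize(np.hstack([cv2.imread('pics/a12.png'),cv2.imread('pics/a14.png')]),None,fx=.75,fy=.75))"
```

```text
clock: 14.53
position: [0.5571, 0.2051, 0.1429]
tool_rot: [-3.141, -0.001, 1.466]
force: [-14.3, -0.2, 30.4]
grip_width: 0.0086
{'clock': 14.5333, 'qpos': [-0.6474, 0.5979, 0.2836, 1.7756, -0.2233, 0.7999, 1.2117], 'qd': [-0.0002, -0.0009, -0.0003, -0.0005, 0.0, -0.0006, -0.0], 'joint_efforts': [2.5782, -75.1324, 10.2483, -29.7425, 0.7009, -4.7204, 0.037], 'position': [0.5571, 0.2051, 0.1429], 'tool_rot': [-3.1406, -0.001, 1.4658], 'force': [-14.3285, -0.2138, 30.427], 'moment': [-0.2713, 3.253, 0.0036], 'grip_width': 0.0086}
s14 {'fovy': 48.32448587384336, 'cx': 272.85052951762657, 'cy': 206.53191647594338, 'view': [[0.6032, -0.7976, -0.0035, -0.2683], [0.6561, 0.4937, 0.5708, -0.3961], [-0.4535, -0.3466, 0.8211, -1.3964], [0.0, 0.0, 0.0, 1.0]]}
w14 {'fovy': 62.88103385057927, 'cx': 274.6288663803556, 'cy': 210.25509103830603, 'view': [[0.105, 0.9945, -0.0008, -0.2617], [-0.9528, 0.1004, -0.2864, 0.5223], [-0.2847, 0.0309, 0.9581, -0.1413], [0.0, 0.0, 0.0, 1.0]]}
{'clock': 14.6333, 'qpos': [-0.6474, 0.5979, 0.2836, 1.7755, -0.2234, 0.7999, 1.2118], 'qd': [0.0002, -0.0007, 0.0002, -0.0011, 0.0013, 0.0009, 0.0], 'joint_efforts': [2.5764, -75.1327, 10.2492, -29.7419, 0.701, -4.7204, 0.037], 'position': [0.5571, 0.2052, 0.1429], 'tool_rot': [-3.1406, -0.0011, 1.4658], 'force': [-14.1589, -1.492, 31.0456], 'moment': [-0.2426, 3.3177, -0.0021], 'grip_width': 0.0087}
```

View pics/c_s14.png

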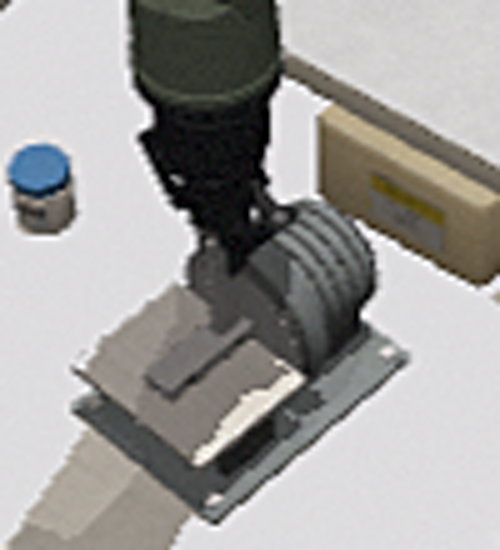

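View pics/cmp.png

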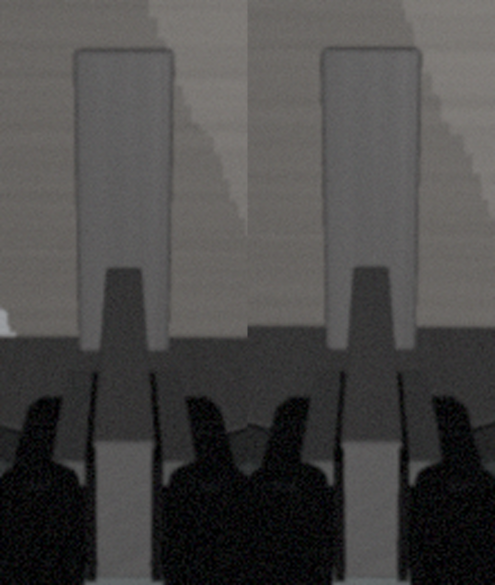

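```bash
python3 -c "
from workcell import job_done
print(job_done())"
```

```text
the job is handed in; nothing more can be done
None
```

I turned the isolator off first. Then I set the steel square near the middle of the trimmer's table and handed in while still holding it pressed against the table and the disc, at about 15 s of the 61 s. The hand-in reported no verdict.

**Isolator:** I turned the handle clockwise until it met its hard stop, where the turning moment rose to about 1 N m against 0.06 N m of friction. The wrist picture afterwards showed the bar in line with the long side of the box.

**Square:** I took it by the blade with a 100 N grip, lowered it onto the table, then slid it forward to the disc.
- **Position:** Contact came where my measurements put the disc face, to within about 1 mm. The square stands about 1 mm off the table's mid line.
- **Pressure:** The last reading was about 31 N down and 14 N into the disc, with the arm at rest.
- **Flatness:** The turning moment about the vertical was near zero, which fits the blade lying flat on the disc. The pictures show no visible tilt in the grip, only about half a pixel of shift.

**Departures and limits:**
- As the fingers first closed on the handle, their tips came down on its round plate with about 40 N upward force, near 43 N in all. I lifted clear at once. That is about the 40 N limit for the arm and the gripper's body, though it was the fingertips that touched.
- I judged flatness from forces and pictures only. I had no direct measurement of any gap.

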